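# Find the heavy side of the classroom prize wheel

## Task

The classroom prize wheel keeps stopping at the same place because something heavy is stuck out of sight inside it. Take the wheel by its rim, turn it by hand to feel where the heavy side is, then bring that side straight down and finish still gripping the rim, holding the wheel still so that I can stick the balance weight on above the hub. Leave the loose things on the desk where they are.

Things in the scene. Friction and masses are not known exactly. Their poses are not given: they have to be found in the camera images.
- stand: Wooden stand of a table-top prize wheel, screwed to the desk: base board 180 (x) by 240 (y) by 18 mm; behind the wheel one post 70 mm wide (46 mm near its top, 193 mm above the desk), its front 54 mm behind the wheel's middle plane. Origin on the desk below the wheel's centre; z up, x along the axle, out of the wheel's coloured front (roughly away from the robot), y level in the wheel's plane.
- hub (a point): Wheel's centre on the axle, at mid-thickness, 170 mm above the desk; axes as the stand's. The wheel is a hollow disc, 260 mm in diameter, 22 mm thick, with white back and ten coloured 36-degree sectors in front. Stuck inside, unseen, at an unknown angle is a heavy piece of 0.38 to 0.54 kg, its middle 85 mm from the centre: it pulls with 0.32 to 0.45 N m when level with the hub.
- rim_top (a point): Topmost point of the wheel's rim, half way through its thickness, 130 mm above the hub; fixed to the stand, axes as the stand's. Upper half of the rim is free to grip across its 22 mm thickness from above. Ten brass pegs, 8 mm thick, stand out 24 mm from the front face 117 mm from the centre, one on each border between sectors: grip at the middle of a sector, between two pegs.
- wheel (a joint): Turn of the wheel (rad), right-handed about the stand's x (its top goes to the stand's -y). At n*0.628 the middle of a sector is straight up. It says nothing of the heavy side. Over a full turn free either way. Dry bush, constant drag 0.50 N m (3.8 N at the rim), a little over the heavy side's pull: the wheel stays where left, but turns harder while the heavy side rises, easier while it sinks.
- pointer: The wheel's red pointer with its steel bracket, taken off, lying flat on the desk: 106 mm long, 40 mm wide, 8 mm high. Origin on the desk under its middle, x along it. Leave it.
- weight: Stick-on balance weight: strip of four small steel blocks on paper, 60 by 20 mm, 8 mm high, flat on the desk. Origin on the desk under its middle, x along it. Leave it.
- eraser: Whiteboard eraser, green back over grey felt, 112 by 52 mm, 34 mm high. Origin on the desk under its middle, x along it. Leave it.
- screwdriver: Screwdriver with red handle, 200 mm long, 26 mm thick, lying on the desk. Origin on the desk under its middle, x along it towards the blade. Leave it.

How it is judged:
By the outcome, as a careful person would: the job done as asked, in the order asked, and still so for the second after the job is handed in, while the arm keeps its last pose, push and grip.
It also fails if it takes over 72 s, if anything falls off the work surface, if the arm or the gripper's body presses on something with over 40 N, if the wrist force passes 120 N, or if a joint passes its speed limit or range.

## Robot

A 7-joint arm with a two-finger parallel gripper is mounted at the origin on the work surface. World frame = base frame: x ahead of the robot, y to its left, z up, the work surface at z = 0. Lengths are in m, angles in rad, forces in N, time in s.
With the tool pointing down it reaches from about 0.425 to 0.95 m from the base axis. Payload 16.7 kg.
Tool frame: the origin (TCP) lies between the finger pads; the fingertips stand 11 mm ahead of it and the grasp point (between the pads) lies 8 mm behind it; z points along the fingers, y is the direction in which the jaws open and shut (so a half turn about z gives the same grasp; the last joint's range is limited). The gripper opens to 94 mm and grips with 3 to 60 N. Pads are 16 mm wide; open, the fingers measure 119 mm over their backs; the gripper's body (75 mm by 177 mm) begins 78 mm behind the grasp point.
Start: joints at [-1.397, 0.426, 0.074, 1.606, -0.034, 1.111, -0.067], TCP at [0.214, 0.64, 0.182] pointing down, gripper open.
Joint ranges: [-2.85, 2.85], [-0.5, 2.14], [-1.23, 1.37], [0.21, 2.46], [-1.02, 4.16], [0.16, 2.05], [-2.73, 2.73]. Speed limits (rad/s): [1.89, 1.89, 2.39, 2.39, 3.01, 3.01, 3.01].

## Interface

Orientations are given as [roll, pitch, yaw] about the fixed x, y, z axes, in that order (R = Rz(yaw) Ry(pitch) Rx(roll)).
In Python, from rig import r gives the robot as it stands.
- The arm moves only by the tool carry_out, never from a script. Its argument "targets" is a list of rows, each an object with "offset": the shift along the world's x, y, z in units of 40 mm (1.0 is 40 mm), a list of three; "spin": the turn about the world's z in units of 6 degrees (1.0 is 6 degrees); "grip": the finger opening in mm, from 0 to 94. In form: [{"offset": [dx, dy, dz], "spin": spin, "grip": grip}, ...]. A call has 1 to 8 rows; each row shifts and turns the commanded pose from where the row before left it; what a row does not reach is not made up. A row lasts 1/12 s, in which the tool goes at most 41.7 mm and 7.16 degrees, less where a joint would pass 70% of its speed; a pose out of reach is approached as far as the arm can. A call is refused whole if a number of a shift passes 1 or a number of a turn 1, either way. A call with a gripper value outside its range is refused whole. The fingers move at their own pace and stop on an object; the grip force is fixed at half the most. Time passes only in rows, so rows that do not move let the fingers close. It gives the time, the measured TCP pose, the force and the opening at its end, in the units of the state.
- r.state(): the state, without advancing time (a new reading comes with each control period).
- r.camera(name): name is "scene" or "top"; returns a dict with "frame" (400x640x3 uint8, red, green, blue), "z_map" (400x640 float32, m along the optical axis (not along the pixel's ray), 0 where there is no reading), "fx", "fy", "cx", "cy" (pixels), "world_from_camera" (4x4, takes a point from camera to world coordinates). Camera axes: x right, y down, z forward; pixel columns grow to the right and rows downward; lengths in m; the calibration is good to about 2 mm. A picture is of the moment at which its call begins.
- r.job_done(): hands the job in, once; it reports no verdict.
The state is a dict: "clock": time; "joint_positions": joint angles; "qd": joint speeds; "joint_torque": joint torques, N m; "position": TCP position; "tcp_rot": TCP orientation; "contact_force": force on the tool from outside, world axes, zero at the start; "wrist_torque": the same for the moment, N m; "grip_width": opening from 0.0 (shut) to 1.0 (fully open).
Only numpy, scipy, OpenCV 4.12 (cv2) and the standard library are available. Lean on these libraries where they do the work, as an engineer would, in place of code of your own. Each camera call takes 0.05 s, during which the arm holds its last target.

## Working session

There is one attempt and no reset: what is moved stays moved. The work goes in short steps, Python scripts to look and compute and a tool call to move; the robot and the scene stay as the last step left them, time stands still between calls to the robot, and variables do not carry over. Pictures are saved under pics/ and viewed, and the job is handed in when it is done.

Besides the shell and the picture viewer there is one more tool, called by a JSON object that holds its "method" and its "body", one argument or row to a line. carry_out: Moves the arm, as the interface text tells. Its arguments: {"type":"object","properties":{"targets":{"type":"array","items":{"type":"object","properties":{"offset":{"type":"array","items":{"type":"number"}},"spin":{"type":"number"},"grip":{"type":"number"}}}}},"required":["targets"]}

```bash
mkdir -p pics; ls
python3 - <<'E'
from rig import r
import cv2,numpy as np
s=r.state(); print({k:np.round(v,3).tolist() for k,v in s.items()})
for n in ("scene","top"):
    c=r.camera(n); cv2.imwrite(f"pics/{n}0.png",c["frame"][:,:,::-1]); np.savez(f"{n}0.npz",**c)
    print(n,c["fx"],c["fy"],c["cx"],c["cy"],np.round(c["world_from_camera"],3).tolist())
E
```

```text
pics
{'clock': 0.0, 'joint_positions': [-1.398, 0.427, 0.074, 1.607, -0.034, 1.111, -0.067], 'qd': [-0.002, 0.0, -0.001, -0.001, 0.0, 0.001, 0.001], 'joint_torque': [0.001, -93.579, 3.666, -45.419, -0.049, 0.02, 0.0], 'position': [0.214, 0.64, 0.181], 'tcp_rot': [-3.14, 0.0, 2.819], 'contact_force': [0.175, 0.207, 0.43], 'wrist_torque': [0.021, 0.029, 0.026], 'grip_width': 1.0}
scene 437.2310151932821 437.2310151932821 310.3570500619193 197.60824774203553 [[0.887, 0.263, -0.381, 0.993], [0.462, -0.492, 0.738, -0.676], [0.007, -0.83, -0.557, 0.723], [0.0, 0.0, 0.0, 1.0]]
top 405.87024647276235 405.87024647276235 314.2096066958604 201.11072112873688 [[-0.058, -0.976, 0.21, 0.4], [-0.998, 0.058, -0.007, 0.062], [-0.005, -0.21, -0.978, 1.207], [0.0, 0.0, 0.0, 1.0]]
```

View pics/scene0.png

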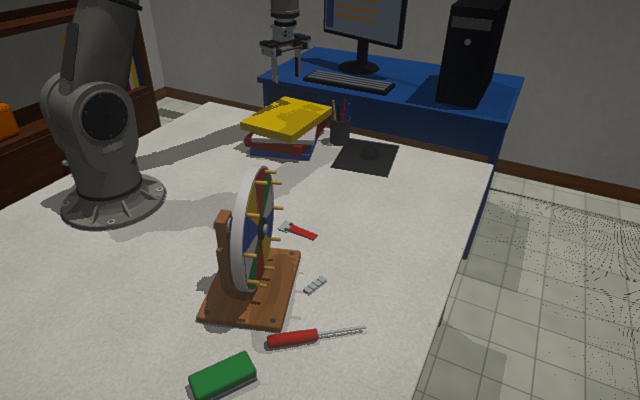

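View pics/top0.png

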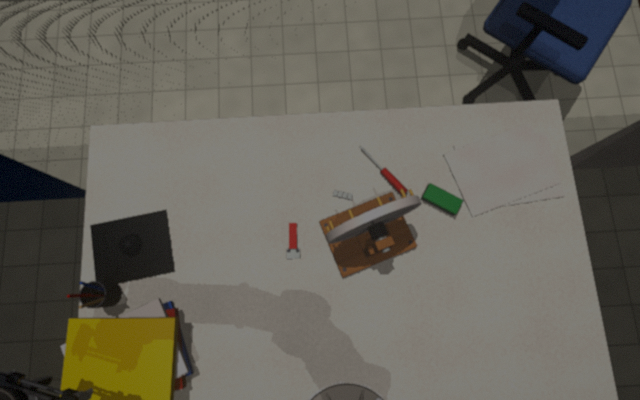

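The scene view shows the wheel around (258,230), front to the right, with the stand below it. The top view shows the rim running from (328,238) to (420,200), with the post at (378,240), the pointer at (293,240), the weight at (343,195), the screwdriver at (385,172) and the eraser at (442,200). Next I'll measure the wheel.

```bash
cat > h.py <<'E'
import numpy as np
def cloud(c):
    z=np.asarray(c["z_map"],float); v,u=np.mgrid[:z.shape[0],:z.shape[1]]
    P=np.stack([(u-c["cx"])/c["fx"]*z,(v-c["cy"])/c["fy"]*z,z,np.ones_like(z)],-1)@np.asarray(c["world_from_camera"]).T
    P=P[...,:3].copy(); P[z<=0]=np.nan; return P
def proj(c,p):
    q=np.linalg.inv(c["world_from_camera"])@np.append(p,1); return q[0]/q[2]*c["fx"]+c["cx"],q[1]/q[2]*c["fy"]+c["cy"]
E
python3 - <<'E'
import numpy as np,cv2
from h import *
for n in ("top","scene"):
    c=dict(np.load(n+"0.npz")); P=cloud(c); f=c["frame"].astype(int)
    hsv=cv2.cvtColor(c["frame"],cv2.COLOR_RGB2HSV)
    if n=="top": R=(slice(180,285),slice(310,430))
    else: R=(slice(155,335),slice(190,305))
    p=P[R].reshape(-1,3); g=hsv[R].reshape(-1,3)
    print(n,"zmax",np.nanmax(p[:,2]))
    # white rim / back
    m=(p[:,2]>0.2)
    q=p[m]; print(len(q),q.min(0),q.max(0))
    # line fit in xy for high points
    hi=p[p[:,2]>0.27] 
    cc=hi[:,:2].mean(0); U,S,V=np.linalg.svd(hi[:,:2]-cc); print("hi",len(hi),cc,V[0],S/np.sqrt(len(hi)))
    # base board
    b=p[(p[:,2]>0.012)&(p[:,2]<0.026)&(g[:,1]>90)&(g[:,0]<20)]
    rect=cv2.minAreaRect(b[:,:2].astype(np.float32)*1000); print("base",len(b),np.median(b[:,2]),rect)
    np.save(n+"hi.npy",hi)
E
```

```text
top zmax 0.30352453086432707
1389 [ 0.51304066 -0.21492941  0.20013225] [0.63039549 0.02724816 0.30352453]
hi 782 [ 0.56190702 -0.08793313] [ 0.30699862 -0.95170996] [0.04543309 0.0094175 ]
base 2551 0.018135962521220517 ((573.1470336914062, -112.43212890625), (213.2983856201172, 279.2097473144531), 18.818204879760742)
scene zmax 0.30194539946243776
2390 [ 0.53663741 -0.21843474  0.20005729] [0.63499597 0.01916065 0.3019454 ]
hi 857 [ 0.57803571 -0.11522776] [-0.23896256  0.97102878] [0.04034312 0.00873341]
base 4303 0.018750300183043134 ((447.7425537109375, 79.6907958984375), (218.47833251953125, 734.2689819335938), 30.351837158203125)
```

Run:
```python
import cv2
a=cv2.imread('pics/scene0.png')[150:340,180:350]; cv2.imwrite('pics/s0c.png',cv2.resize(a,None,fx=3,fy=3,interpolation=2))
a=cv2.imread('pics/top0.png')[130:290,280:470]; cv2.imwrite('pics/t0c.png',cv2.resize(a,None,fx=3.5,fy=3.5,interpolation=2))
```

```text
(no output)
```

View pics/s0c.png

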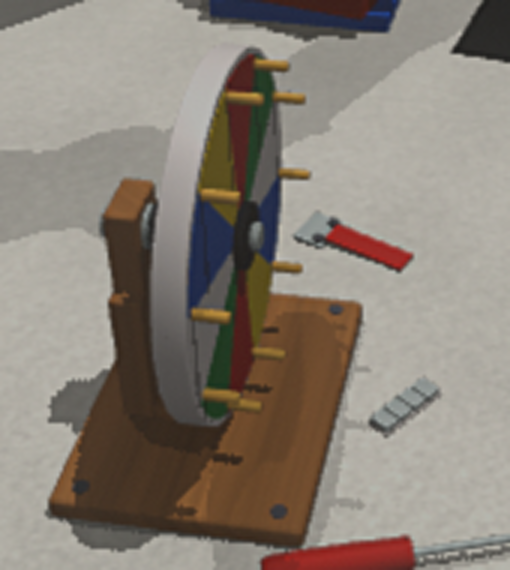

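View pics/t0c.png

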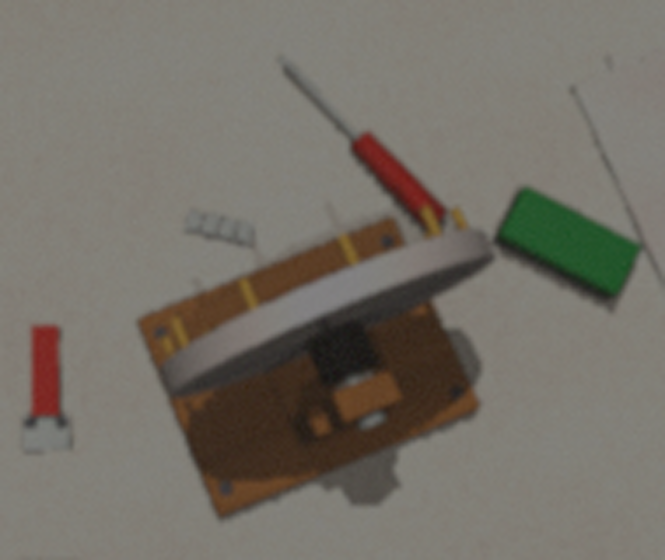

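```bash
cat >> h.py <<'E'
from scipy.optimize import least_squares
def fitwheel(cams,x0=(0.571,-0.095,0.30),verbose=True):
    pts=[]
    for c,R in cams:
        p=cloud(c)[R].reshape(-1,3); p=p[np.isfinite(p[:,0])&(p[:,2]>0.06)]; pts.append(p)
    x=np.array(x0,float)
    def local(x,p):
        ax=np.array([np.cos(x[2]),np.sin(x[2])]); d=p[:,:2]-x[:2]
        return d@ax, np.stack([d@np.array([-ax[1],ax[0]]),p[:,2]-(x[3] if len(x)>3 else .17)],1)
    def sd(x,p):
        a,q=local(x,p); dr=np.hypot(q[:,0],q[:,1])-0.13; da=np.abs(a)-0.011
        return np.where((dr>0)&(da>0),np.hypot(np.maximum(dr,0),np.maximum(da,0)),np.maximum(dr,da))
    for tol in (.02,.01,.006,.004,.004):
        sel=[p[np.abs(sd(x,p))<tol] for p in pts]
        x=least_squares(lambda y:np.concatenate([sd(y,p) for p in sel]),x,loss='soft_l1',f_scale=.002).x
        if verbose: print(np.round(x,4),[len(s) for s in sel],[round(float(np.std(sd(x,s)))*1e3,2) for s in sel])
    return x
RT=(slice(180,285),slice(310,430)); RS=(slice(155,335),slice(190,305))
E
python3 - <<'E'
from h import *; import cv2
t=dict(np.load("top0.npz")); s=dict(np.load("scene0.npz"))
for cams in ([(t,RT),(s,RS)],[(t,RT)],[(s,RS)]): fitwheel(cams); print()
x=fitwheel([(t,RT),(s,RS)],(0.571,-.095,.3,.17))
# pegs: brass pixels -> local angle
psi=x[2]; ax=np.array([np.cos(psi),np.sin(psi)]); ly=np.array([-ax[1],ax[0]])
for n,c,R in (("t",t,RT),("s",s,RS)):
    p=cloud(c)[R].reshape(-1,3); d=p[:,:2]-x[:2]; a=d@ax; y=d@ly; z=p[:,2]-x[3]; rr=np.hypot(y,z)
    m=(a>.018)&(a<.038)&(rr>.105)&(rr<.13); th=np.degrees(np.arctan2(-y[m],z[m]))
    ph=np.angle(np.mean(np.exp(1j*np.radians(th*10))))/10
    h,_=np.histogram(th,bins=np.arange(-180,181,6)); print(n,m.sum(),"peg phase deg mod36",np.degrees(ph)%36); print(h)
    # lateral axis fit of base
    b=p[(p[:,2]>.013)&(p[:,2]<.024)]; d=b[:,:2]-x[:2]; print("base extents x",np.percentile(d@ax,[1,99]),"y",np.percentile(d@ly,[1,99]))
E
```

```text
[ 0.5658 -0.0947  0.33  ] [1818, 4468] [4.26, 4.17]
[ 0.5656 -0.0948  0.3304] [1687, 4199] [2.27, 1.74]
[ 0.5654 -0.0949  0.3306] [1628, 4040] [1.87, 0.99]
[ 0.5655 -0.0949  0.3304] [1520, 3972] [1.61, 0.81]
[ 0.5655 -0.0949  0.3303] [1521, 3972] [1.61, 0.81]

[ 0.5632 -0.0946  0.3278] [1818] [4.73]
[ 0.5629 -0.0947  0.3283] [1684] [1.99]
[ 0.5629 -0.0947  0.3284] [1630] [1.39]
[ 0.5629 -0.0947  0.3284] [1597] [1.22]
[ 0.5629 -0.0947  0.3284] [1596] [1.21]

[ 0.5663 -0.0949  0.3282] [4468] [4.15]
[ 0.5661 -0.095   0.3285] [4211] [1.8]
[ 0.566  -0.095   0.3286] [4057] [1.05]
[ 0.5659 -0.095   0.3286] [3995] [0.85]
[ 0.5659 -0.095   0.3286] [3993] [0.85]

[ 0.5658 -0.0947  0.33    0.1702] [1818, 4468] [4.3, 4.18]
[ 0.5656 -0.0948  0.3304  0.1702] [1687, 4199] [2.32, 1.74]
[ 0.5654 -0.0948  0.3306  0.1702] [1628, 4041] [1.92, 1.0]
[ 0.5654 -0.0948  0.3304  0.1702] [1520, 3972] [1.65, 0.8]
[ 0.5654 -0.0948  0.3303  0.1702] [1521, 3972] [1.65, 0.8]
t 122 peg phase deg mod36 4.33120250892746
[ 0  0  0  0  0  0  0  2  0  0  0  0  5 11  0  0  0  0 11  8  0  0  0  0
 17  3  0  0  0  0 22  0  0  0  0  0 22  0  0  0  0  0 17  0  0  0  0  0
  4  0  0  0  0  0  0  0  0  0  0  0]
base extents x [-0.10593364  0.08977621] y [-0.15316668  0.11952041]
s 338 peg phase deg mod36 4.582217595677238
[30  0  0  0  0  0 23  2  0  0  0  0 19  9  0  0  0  0 11 19  0  0  0  0
 10 22  0  0  0  0 17 19  0  0  0  0 32 11  0  0  0  0 44  1  0  0  0  0
 39  0  0  0  0  0 30  0  0  0  0  0]
base extents x [-0.10161347  0.07455378] y [-0.12151816  0.11544826]
```

Both views put the hub at (0.565, -0.095, 0.170) with the axle yaw at 18.9° and the rim top at 0.300. That agrees with the text. The pegs are at 4.4° mod 36°, so there are sector middles at -13.6° and +22.4° from the top. I'll lift and travel now.

{"method": "carry_out", "body": {
  "targets": [
    {"offset": [0, 0, 1], "spin": -0.5, "grip": 60},
    {"offset": [0, 0, 1], "spin": -0.5, "grip": 60},
    {"offset": [0, 0, 1], "spin": -0.5, "grip": 60},
    {"offset": [0.3, -0.6, 0.7], "spin": -0.5, "grip": 60},
    {"offset": [0.43, -0.9, 0.3], "spin": -0.5, "grip": 60},
    {"offset": [0.43, -0.9, 0.3], "spin": -0.5, "grip": 60},
    {"offset": [0.43, -0.9, 0.2], "spin": -0.5, "grip": 60},
    {"offset": [0.43, -0.9, 0], "spin": -0.5, "grip": 60}
  ]
}}

```text
clock: 0.77
position: [0.2957, 0.4707, 0.3636]
tcp_rot: [3.14, -0.001, 2.397]
contact_force: [0.5, -0.2, 0.4]
grip_width: 0.636
```

{"method": "carry_out", "body": {
  "targets": [
    {"offset": [0.43, -0.9, 0], "spin": -0.5, "grip": 60},
    {"offset": [0.43, -0.9, 0], "spin": -0.5, "grip": 60},
    {"offset": [0.43, -0.9, 0], "spin": -0.5, "grip": 60},
    {"offset": [0.43, -0.9, 0], "spin": -0.5, "grip": 60},
    {"offset": [0.43, -0.9, 0], "spin": -0.5, "grip": 60},
    {"offset": [0.43, -0.9, 0], "spin": -0.5, "grip": 60},
    {"offset": [0.43, -0.9, 0], "spin": -0.5, "grip": 60},
    {"offset": [0.43, -0.9, 0], "spin": -0.5, "grip": 60}
  ]
}}

```text
clock: 1.43
position: [0.4328, 0.182, 0.3621]
tcp_rot: [-3.142, -0.0, 1.978]
contact_force: [1.1, 0.1, 0.5]
grip_width: 0.64
```

{"method": "carry_out", "body": {
  "targets": [
    {"offset": [0.43, -0.9, 0], "spin": -0.25, "grip": 60},
    {"offset": [0.43, -0.9, 0], "spin": -0.25, "grip": 60},
    {"offset": [0.43, -0.9, 0], "spin": 0, "grip": 60},
    {"offset": [0.43, -0.9, 0], "spin": 0, "grip": 60},
    {"offset": [0.43, -0.9, 0], "spin": 0, "grip": 60},
    {"offset": [0.43, -0.8, 0], "spin": 0, "grip": 60},
    {"offset": [0, 0, 0], "spin": 0, "grip": 60},
    {"offset": [0, 0, 0], "spin": 0, "grip": 60}
  ]
}}

```text
clock: 2.1
position: [0.5359, -0.0298, 0.3618]
tcp_rot: [-3.14, 0.001, 1.925]
contact_force: [-0.5, 0.7, 0.3]
grip_width: 0.639
```

Run:
```python
from rig import r
import numpy as np
s=r.state(); print({k:np.round(v,4).tolist() for k,v in s.items()})
d=np.array([.5564,-.0686,.2767])-s["position"]; print("units",d/.04,"spin",np.degrees(1.9-s["tcp_rot"][2])/6)
```

```text
{'clock': 2.1, 'joint_positions': [-0.7847, 0.0784, 0.7847, 1.6953, -0.0552, 1.3918, 0.3623], 'qd': [-0.0381, -0.0221, -0.0491, 0.0156, 0.0037, 0.0043, -0.0308], 'joint_torque': [3.5796, -40.6295, 6.4946, -50.7911, 0.0646, -0.0877, 1.0496], 'position': [0.5359, -0.0298, 0.3618], 'tcp_rot': [-3.1405, 0.0007, 1.9248], 'contact_force': [-0.4954, 0.7001, 0.3357], 'wrist_torque': [-0.018, 0.0241, 0.0297], 'grip_width': 0.6387}
units [ 0.51369436 -0.96947818 -2.12744462] spin -0.2368309689739382
```

{"method": "carry_out", "body": {
  "targets": [
    {"offset": [0.25, -0.45, 0], "spin": -0.2, "grip": 60},
    {"offset": [0.25, -0.45, 0], "spin": 0, "grip": 60},
    {"offset": [0, 0, 0], "spin": 0, "grip": 60},
    {"offset": [0, 0, 0], "spin": 0, "grip": 60},
    {"offset": [0, 0, 0], "spin": 0, "grip": 60}
  ]
}}

```text
clock: 2.52
position: [0.5554, -0.0625, 0.3619]
tcp_rot: [-3.141, -0.001, 1.909]
contact_force: [0.0, 0.4, 0.1]
grip_width: 0.638
```

```bash
cat > st.py <<'E'
from rig import r
import numpy as np
s=r.state()
C=np.array([.565,-.095,.170]); psi=.329
ax=np.array([np.cos(psi),np.sin(psi),0]); ly=np.array([-ax[1],ax[0],0])
p=np.array(s["position"]); g=p+[0,0,.008]; d=g-C
F=np.array(s["contact_force"])
phi=np.degrees(np.arctan2(-d@ly,d[2])); rr=np.hypot(d@ly,d[2])
print("t",round(s["clock"],2),"pos",np.round(p,4),"a %.4f phi %.2f r %.4f"%(d@ax,phi,rr),"yawerr",round(float(np.degrees(s["tcp_rot"][2]-psi-np.pi/2)),2),"F ax/ly/z",np.round([F@ax,F@ly,F[2]],2),"M",np.round(s["wrist_torque"],3),"grip",round(float(s["grip_width"])*94,1),"qd",round(float(np.abs(s["qd"]).max()),3))
E
python3 st.py
```

```text
t 2.52 pos [ 0.5554 -0.0625  0.3619] a 0.0014 phi -9.60 r 0.2028 yawerr 0.53 F ax/ly/z [0.16 0.35 0.07] M [-0.071  0.029  0.004] grip 60.0 qd 0.007
```

{"method": "carry_out", "body": {
  "targets": [
    {"offset": [0.02, -0.16, -0.5], "spin": -0.09, "grip": 60},
    {"offset": [0, 0, -0.6], "spin": 0, "grip": 60},
    {"offset": [0, 0, -0.6], "spin": 0, "grip": 60},
    {"offset": [0, 0, -0.4], "spin": 0, "grip": 60},
    {"offset": [0, 0, 0], "spin": 0, "grip": 60},
    {"offset": [0, 0, 0], "spin": 0, "grip": 60},
    {"offset": [0, 0, 0], "spin": 0, "grip": 60}
  ]
}}

```text
clock: 3.1
position: [0.5569, -0.0697, 0.2793]
tcp_rot: [3.14, -0.0, 1.899]
contact_force: [0.3, -0.4, 0.6]
grip_width: 0.639
```

```bash
python3 st.py
python3 - <<'E'
from rig import r
import cv2
a=r.camera("scene")["frame"][:,:,::-1]; cv2.imwrite('pics/s1.png',cv2.resize(a[60:340,150:390],None,fx=2,fy=2,interpolation=2))
E
```

```text
t 3.1 pos [ 0.5569 -0.0697  0.2793] a 0.0005 phi -12.76 r 0.1203 yawerr -0.04 F ax/ly/z [ 0.19 -0.47  0.58] M [-0.038  0.1    0.006] grip 60.1 qd 0.009
```

View pics/s1.png

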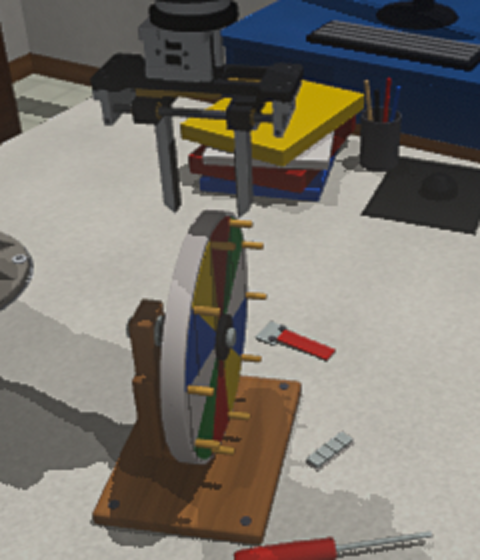

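Run:
```python
from rig import r
import cv2
from h import *
s=r.state(); print(s["clock"],s["position"])
c=r.camera("scene"); t=r.camera("top")
psi=.329; ax=np.array([np.cos(psi),np.sin(psi),0])
for e in (-.042,.042):
    p=np.array(s["position"])+[0,0,-.011]+e*ax; u=proj(c,p); print(u,((u[0]-150)*2,(u[1]-60)*2), proj(t,p))
a=c["frame"][:,:,::-1]; cv2.imwrite('pics/s2.png',cv2.resize(a[60:340,150:390],None,fx=2,fy=2,interpolation=2))
a=t["frame"][:,:,::-1]; cv2.imwrite('pics/t2.png',cv2.resize(a[130:290,280:470],None,fx=3,fy=3,interpolation=2))
```

```text
3.15 [ 0.55708109 -0.06985758  0.27948979]
(np.float64(234.52318272224852), np.float64(178.19356915219015)) (np.float64(169.04636544449704), np.float64(236.3871383043803)) (np.float64(375.60641972665417), np.float64(233.20118089594))
(np.float64(275.75003652693863), np.float64(181.78678314862313)) (np.float64(251.50007305387726), np.float64(243.57356629724626)) (np.float64(361.12597303104127), np.float64(200.48917071331257))
```

View pics/s2.png

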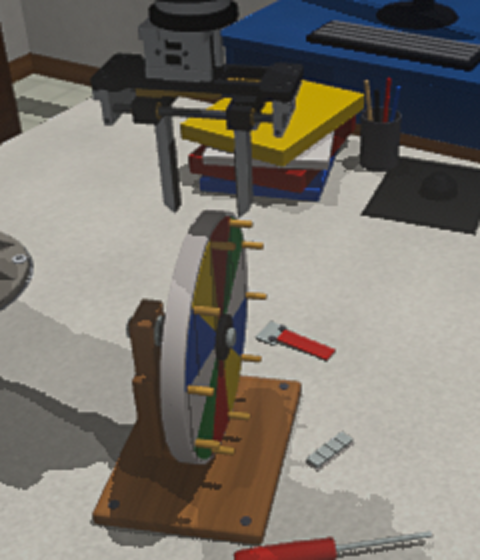

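View pics/t2.png

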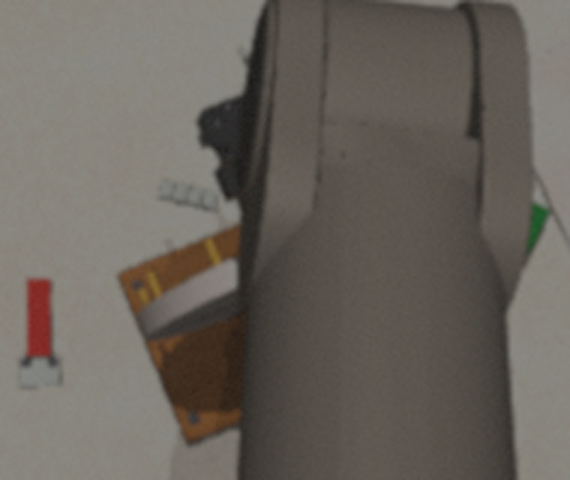

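Run:
```python
from rig import r
from h import *
c=r.camera("scene"); np.savez("scene2.npz",**c); P=cloud(c)
psi=.329; ax=np.array([np.cos(psi),np.sin(psi),0]); ly=np.array([-ax[1],ax[0],0]); C=np.array([.565,-.095,.17])
for v in range(125,176,4):
    row=[]
    for u in range(226,282,3):
        p=P[v,u]; d=p-C; row.append("%4.0f,%4.0f,%4.0f"%(d@ax*1e3,d@ly*1e3,p[2]*1e3) if abs(d@ly)<.2 else "-")
    print(v,[x for x in row if x!="-"])
x=fitwheel([(c,RS)])
c0=dict(np.load("scene0.npz")); P0=cloud(c0)
for v in range(60,95,5): print(v,[np.round(P0[v,u]*1e3).tolist() for u in (268,275,300,305) if P0[v,u][1]<.9 and P0[v,u][2]>.1])
print(proj(c0,np.array([.214,.64,.182-.011])))
```

```text
125 [' -38,  16, 388', ' -32,  17, 388', ' -30,  28, 383', '  36,  16, 394', '  47,  -8, 405', '  53,  -9, 406']
129 [' -38,  17, 380', ' -33,  17, 380', ' -30,  26, 376', '  34,  18, 385', '  41,  14, 387', '  44,  27, 382']
133 [' -39,  15, 373', ' -33,  16, 373', ' -28,  17, 373', '  35,  16, 378', '  40,  17, 378', '  44,  24, 375']
137 [' -40,  16, 364', ' -34,  17, 364', ' -29,  17, 364', '  35,  15, 370', '  40,  17, 370', '  43,  25, 366']
141 [' -41,  18, 355', ' -35,  17, 356', ' -30,  17, 356', ' -28,  30, 350', '  33,  19, 360', '  40,  14, 363', '  43,  24, 359']
145 [' -36,  16, 348', ' -29,  14, 349', ' -29,  29, 342', '  34,  15, 354', '  39,  16, 354', '  43,  22, 352']
149 [' -36,  16, 340', ' -30,  15, 340', '  33,  17, 345', '  39,  15, 346', '  44,  18, 345']
153 [' -38,  17, 330', ' -31,  16, 332', ' -29,  26, 326', '  33,  15, 337', '  39,  15, 338', '  43,  20, 336']
157 [' -38,  16, 322', ' -32,  16, 323', ' -29,  24, 319', '  32,  19, 327', '  38,  17, 329', '  43,  18, 328']
161 [' -39,  17, 313', ' -33,  17, 314', ' -28,  19, 313', '  31,  18, 319', '  38,
[... 237 characters left out ...]
 '  12,  65, 273', '  11,  90, 258']
173 ['  -5,  -4, 302', '  -0,   0, 300', '   6,   1, 300', '  11,   2, 300', '  12,  20, 289', '  12,  41, 277', '  12,  62, 265', '  20,  57, 268', '  25,  60, 267', '  32,  58, 269']
[ 0.5663 -0.0949  0.3283] [4482] [4.22]
[ 0.5661 -0.095   0.3286] [4218] [1.78]
[ 0.566  -0.0951  0.3287] [4067] [1.05]
[ 0.5659 -0.0951  0.3287] [4004] [0.83]
[ 0.5659 -0.0951  0.3287] [4003] [0.83]
60 [[206.0, 583.0, 287.0], [241.0, 694.0, 263.0]]
65 [[208.0, 579.0, 271.0], [244.0, 689.0, 247.0]]
70 [[206.0, 581.0, 253.0], [241.0, 694.0, 227.0]]
75 [[208.0, 577.0, 238.0]]
80 [[203.0, 583.0, 217.0]]
85 []
90 []
(np.float64(286.3917154187113), np.float64(88.50190583090118))
```

The depth image puts the fingertips near z=0.305, about 37 mm above what the state implies (0.268), while x and y agree. Closing the fingers here will settle it without risk: if the state is right they stop at 22 mm, and if the camera is right they meet nothing.

{"method": "carry_out", "body": {
  "targets": [
    {"offset": [0, 0, 0], "spin": 0, "grip": 30},
    {"offset": [0, 0, 0], "spin": 0, "grip": 16},
    {"offset": [0, 0, 0], "spin": 0, "grip": 16},
    {"offset": [0, 0, 0], "spin": 0, "grip": 16},
    {"offset": [0, 0, 0], "spin": 0, "grip": 16}
  ]
}}

```text
clock: 3.72
position: [0.5565, -0.0703, 0.2782]
tcp_rot: [-3.142, 0.0, 1.898]
contact_force: [0.1, -0.1, 0.3]
grip_width: 0.317
```

```bash
python3 st.py
python3 - <<'E'
from rig import r
import cv2
from h import *
c=r.camera("scene"); P=cloud(c)
a=c["frame"][:,:,::-1]; cv2.imwrite('pics/s3.png',cv2.resize(a[60:200,190:320],None,fx=4,fy=4,interpolation=2))
psi=.329; ax=np.array([np.cos(psi),np.sin(psi),0]); ly=np.array([-ax[1],ax[0],0]); C=np.array([.565,-.095,.17])
for v in range(66,176,5):
    row=[]
    for u in range(196,302,5):
        p=P[v,u]; d=p-C; row.append("%4.0f,%4.0f,%4.0f"%(d@ax*1e3,d@ly*1e3,p[2]*1e3) if abs(d@ly)<.1 else "-")
    print(v,[x for x in row if x!="-"])
E
```

```text
t 3.72 pos [ 0.5565 -0.0703  0.2782] a -0.0000 phi -12.65 r 0.1191 yawerr -0.09 F ax/ly/z [ 0.07 -0.16  0.28] M [-0.005  0.039 -0.053] grip 29.8 qd 0.002
66 [' -29,   9, 499', ' -17,  -1, 502', '  -7,  -5, 504', '   1,  -6, 505', '   9,  -5, 505', '  17,  -2, 504', '  24,   3, 503', '  30,  11, 501', '  36,  23, 498']
71 [' -27,   0, 493', ' -16,  -6, 496', '  -7, -10, 498', '   3, -12, 499', '  11, -11, 499', '  18,  -7, 498', '  26,  -5, 498', '  31,   7, 494', '  37,  15, 492']
76 [' -33, -10, 488', ' -25,  -9, 488', ' -19,  -2, 486', '  -9,  -5, 488', '   2, -13, 491', '  11, -13, 491', '  17,  -5, 489', '  18,  20, 481']
81 [' -39,   5, 474', ' -31,   6, 474', ' -22,   7, 474', '  -9,  -6, 479', '  -0,  -9, 481', '   9, -10, 482', '  17,  -8, 482', '  13,  37, 466']
86 [' -32,   7, 465', ' -24,   8, 465', ' -14,   6, 466', '  -5,   5, 467', '   4,   5, 468', '  12,   5, 468', '  11,  40, 456']
91 [' -81,  35, 443', ' -72,  37, 443', ' -63,  37, 443', ' -56,  43, 442', ' -33,   6, 456', ' -24,   7, 457', ' -17,  12, 455', '  -6,   6, 458', '   3,   5, 459', '  12,   5, 459', '  1
[... 2092 characters left out ...]
,  16, 377', ' -16,  17, 378', '  22,  15, 382', '  29,  25, 377']
136 [' -26,  16, 367', ' -16,  15, 369', '  21,  19, 370', '  28,  25, 367']
141 [' -18,  16, 358', '  21,  16, 361', '  28,  23, 358']
146 [' -18,  16, 347', ' -14,  32, 340', '  21,  13, 352', '  28,  22, 348']
151 [' -19,  16, 337', ' -14,  30, 330', '  19,  17, 340', '  28,  19, 339']
156 [' -20,  15, 326', ' -14,  28, 320', '  19,  15, 330', '  28,  17, 330']
161 [' -21,  15, 316', ' -14,  26, 310', '  18,  18, 318', '  28,  16, 319']
166 ['  -7,  32, 296', '   2,  37, 295', '  18,  16, 308', '  11,  76, 273']
171 [' -10,   7, 299', '  -1,   9, 299', '   9,  10, 300', '  12,  34, 286', '  16,  57, 273', '  26,  58, 273']
```

View pics/s3.png

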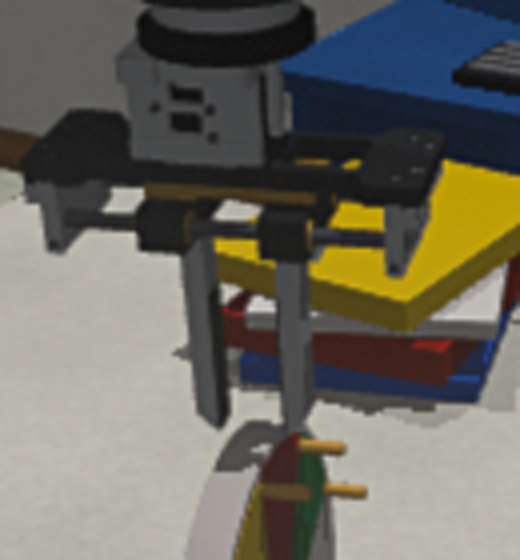

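{"method": "carry_out", "body": {
  "targets": [
    {"offset": [0, 0, 0], "spin": 0, "grip": 15},
    {"offset": [0, 0, 0], "spin": 0, "grip": 15},
    {"offset": [0, 0, 0], "spin": 0, "grip": 15},
    {"offset": [0, 0, 0], "spin": 0, "grip": 15}
  ]
}}

```text
clock: 4.1
position: [0.5565, -0.0703, 0.2782]
tcp_rot: [-3.142, 0.0, 1.898]
contact_force: [0.0, -0.2, -0.5]
grip_width: 0.159
```

The fingers closed to 15 mm without meeting the rim, so the camera is right and the reported TCP z reads about 37 mm low. I'll measure that bias more finely, and check for one in x and y.

Run:
```python
from rig import r
import cv2
from h import *
c=r.camera("scene"); P=cloud(c); s=r.state()
psi=.329; ax=np.array([np.cos(psi),np.sin(psi),0]); ly=np.array([-ax[1],ax[0],0]); C=np.array([.565,-.095,.17])
D=P-C; A=D@ax; L=D@ly; Z=P[...,2]
m=(Z>.300)&(Z<.385)&(np.abs(A)<.05)&(L>.005)&(L<.05)
for v in range(155,172):
    us=np.where(m[v,200:300])[0]+200
    print(v,[(int(u),*(np.round([A[v,u]*1e3,L[v,u]*1e3,Z[v,u]*1e3]).astype(int).tolist())) for u in us])
m2=(Z>.32)&(Z<.38)&(np.abs(A)<.05)&(L>.005)&(L<.05)
print("A range",np.percentile(A[m2],[1,50,99]),"L",np.percentile(L[m2],[1,20,50,99]))
p=s["position"]; d=p-C; print("state a,l,z",d@ax,d@ly,p[2])
```

```text
155 [(242, -18, 17, 328), (243, -16, 16, 329), (244, -15, 17, 328), (245, -13, 17, 328), (246, -10, 16, 329), (247, -8, 15, 330), (248, -7, 17, 329), (249, -6, 22, 326), (250, -7, 31, 321), (256, 9, 16, 331), (257, 11, 16, 331), (258, 13, 16, 331), (259, 15, 16, 331), (260, 17, 16, 332), (261, 20, 14, 333), (262, 20, 18, 331), (263, 20, 26, 326), (264, 21, 30, 324)]
156 [(242, -18, 16, 326), (243, -17, 19, 325), (244, -15, 17, 326), (245, -12, 14, 328), (246, -11, 17, 326), (247, -8, 15, 327), (248, -6, 16, 327), (249, -7, 24, 323), (250, -6, 27, 321), (256, 9, 15, 329), (257, 11, 17, 328), (258, 13, 16, 329), (259, 15, 15, 330), (260, 16, 18, 328), (261, 19, 16, 329), (262, 21, 16, 330), (263, 20, 26, 324), (264, 21, 29, 323)]
157 [(242, -19, 17, 323), (243, -16, 16, 324), (244, -15, 18, 323), (245, -12, 15, 325), (246, -11, 16, 325), (247, -8, 16, 325), (248, -7, 19, 324), (249, -7, 23, 321), (250, -7, 29, 318), (256, 9, 17, 326), (257, 11, 14, 328), (258, 13, 16, 327), (259, 15, 17, 326), (260, 17, 14, 328), (261, 19, 17, 327), (262, 20, 18, 326), (263, 21, 24, 323), (264, 20, 32,
[... 2356 characters left out ...]
), (248, -8, 17, 307), (249, -6, 18, 307), (250, -7, 25, 303), (257, 10, 16, 309), (258, 13, 14, 311), (259, 14, 14, 311), (260, 16, 14, 311), (261, 18, 16, 310)]
166 [(246, -12, 15, 305), (247, -10, 14, 306), (248, -8, 16, 305), (249, -7, 18, 304), (257, 10, 17, 307), (258, 12, 16, 307), (259, 14, 15, 308), (260, 15, 17, 307)]
167 [(248, -8, 16, 303), (249, -7, 19, 302), (257, 9, 18, 304), (258, 12, 14, 306), (259, 14, 15, 306)]
168 [(258, 11, 17, 302)]
169 []
170 [(247, -8, 9, 301)]
171 [(250, -2, 6, 300), (252, 2, 7, 300)]
A range [-0.01840979 -0.00597391  0.02130076] L [0.01337224 0.01523358 0.01670038 0.0336233 ]
state a,l,z -7.710784661108283e-05 0.026098720884750796 0.2781618757586196
```

The tip's true z is about 0.303 against 0.267 reported, so true z = reported z + 0.036. The x and y bias is under 2 mm. I'll open the fingers, lower the tool by another 37 mm and grip.

{"method": "carry_out", "body": {
  "targets": [
    {"offset": [0, 0, 0], "spin": 0, "grip": 48},
    {"offset": [0, 0, 0], "spin": 0, "grip": 48},
    {"offset": [0, 0, 0], "spin": 0, "grip": 48},
    {"offset": [0, 0, 0], "spin": 0, "grip": 48},
    {"offset": [0, 0, 0], "spin": 0, "grip": 48},
    {"offset": [0, 0, 0], "spin": 0, "grip": 48},
    {"offset": [0, 0, 0], "spin": 0, "grip": 48},
    {"offset": [0, 0, 0], "spin": 0, "grip": 48}
  ]
}}

```text
clock: 4.82
position: [0.5565, -0.0703, 0.2782]
tcp_rot: [-3.142, -0.0, 1.898]
contact_force: [0.3, 0.0, 0.9]
grip_width: 0.508
```

{"method": "carry_out", "body": {
  "targets": [
    {"offset": [-0.02, 0.06, -0.2], "spin": 0, "grip": 48},
    {"offset": [0, 0, -0.2], "spin": 0, "grip": 48},
    {"offset": [0, 0, -0.2], "spin": 0, "grip": 48},
    {"offset": [0, 0, -0.2], "spin": 0, "grip": 48},
    {"offset": [0, 0, -0.13], "spin": 0, "grip": 48},
    {"offset": [0, 0, 0], "spin": 0, "grip": 48},
    {"offset": [0, 0, 0], "spin": 0, "grip": 48}
  ]
}}

```text
clock: 5.4
position: [0.5556, -0.068, 0.2406]
tcp_rot: [-3.141, 0.0, 1.898]
contact_force: [0.8, -1.0, 0.4]
grip_width: 0.51
```

```bash
sed -i 's/\[0,0,.008\]/[0,0,.008+.0357]/' st.py; python3 st.py
python3 - <<'E'
from rig import r
import cv2
c=r.camera("scene")
a=c["frame"][:,:,::-1]; cv2.imwrite('pics/s4.png',cv2.resize(a[100:240,190:320],None,fx=4,fy=4,interpolation=2))
E
```

```text
t 5.4 pos [ 0.5556 -0.068   0.2406] a -0.0002 phi -14.03 r 0.1179 yawerr -0.1 F ax/ly/z [ 0.4  -1.23  0.35] M [-0.056  0.02  -0.052] grip 48.0 qd 0.014
```

View pics/s4.png

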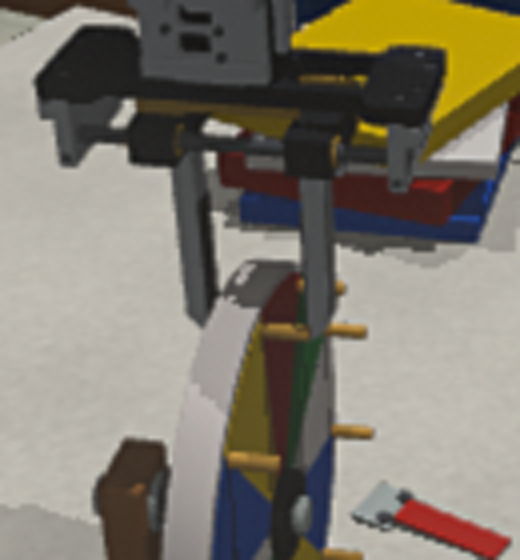

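The fingers now straddle the rim, with the front one at (315,330) clear of the pegs. Closing.

{"method": "carry_out", "body": {
  "targets": [
    {"offset": [0, 0, 0], "spin": 0, "grip": 8},
    {"offset": [0, 0, 0], "spin": 0, "grip": 8},
    {"offset": [0, 0, 0], "spin": 0, "grip": 8},
    {"offset": [0, 0, 0], "spin": 0, "grip": 8},
    {"offset": [0, 0, 0], "spin": 0, "grip": 8},
    {"offset": [0, 0, 0], "spin": 0, "grip": 8},
    {"offset": [0, 0, 0], "spin": 0, "grip": 8},
    {"offset": [0, 0, 0], "spin": 0, "grip": 8}
  ]
}}

```text
clock: 6.12
position: [0.5549, -0.0682, 0.2411]
tcp_rot: [-3.14, -0.001, 1.898]
contact_force: [-6.5, -0.5, 5.8]
grip_width: 0.233
```

```bash
python3 st.py
```

```text
t 6.12 pos [ 0.5549 -0.0682  0.2411] a -0.0008 phi -14.01 r 0.1183 yawerr -0.1 F ax/ly/z [-6.31  1.68  5.79] M [-0.291  1.521  0.026] grip 21.9 qd 0.002
```

Gripped at 21.9 mm. I'll compute the arc rows for 6° segments, with the axial correction as a separate small shift.

```bash
cat > arc.py <<'E'
import sys,numpy as np
# arc.py phi0 phi1 step rows r
a,b,st,n,r=map(float,sys.argv[1:6]); psi=.329
k=int(round(abs(b-a)/st)); ph=np.radians(np.linspace(a,b,k+1))
l=-r*np.sin(ph); z=r*np.cos(ph)
for i in range(k):
    dl=l[i+1]-l[i]; print("%.0f->%.0f"%(np.degrees(ph[i]),np.degrees(ph[i+1])),np.round(np.array([-np.sin(psi)*dl,np.cos(psi)*dl,z[i+1]-z[i]])/.04/n,3).tolist(),"x",int(n))
E
python3 arc.py -14 52 6 4 .118
```

```text
-14->-8 [0.024, -0.072, 0.015] x 4
-8->-2 [0.025, -0.073, 0.007] x 4
-2->4 [0.025, -0.073, -0.001] x 4
4->10 [0.025, -0.073, -0.009] x 4
10->16 [0.024, -0.071, -0.017] x 4
16->22 [0.024, -0.069, -0.025] x 4
22->28 [0.023, -0.066, -0.033] x 4
28->34 [0.021, -0.063, -0.04] x 4
34->40 [0.02, -0.058, -0.046] x 4
40->46 [0.018, -0.053, -0.053] x 4
46->52 [0.016, -0.048, -0.058] x 4
```

{"method": "carry_out", "body": {
  "targets": [
    {"offset": [-0.02, -0.006, 0], "spin": 0, "grip": 8},
    {"offset": [0, 0, 0], "spin": 0, "grip": 8},
    {"offset": [0, 0, 0], "spin": 0, "grip": 8}
  ]
}}

```text
clock: 6.37
position: [0.555, -0.0682, 0.2411]
tcp_rot: [3.141, 0.0, 1.898]
contact_force: [-0.9, -0.7, 1.9]
grip_width: 0.235
```

```bash
python3 st.py
```

```text
t 6.37 pos [ 0.555  -0.0682  0.2411] a -0.0008 phi -13.99 r 0.1183 yawerr -0.09 F ax/ly/z [-1.08 -0.36  1.93] M [-0.268  0.287 -0.023] grip 22.1 qd 0.002
```

{"method": "carry_out", "body": {
  "targets": [
    {"offset": [0.024, -0.072, 0.015], "spin": 0, "grip": 8},
    {"offset": [0.024, -0.072, 0.015], "spin": 0, "grip": 8},
    {"offset": [0.024, -0.072, 0.015], "spin": 0, "grip": 8},
    {"offset": [0.024, -0.072, 0.015], "spin": 0, "grip": 8},
    {"offset": [0.025, -0.073, 0.007], "spin": 0, "grip": 8},
    {"offset": [0.025, -0.073, 0.007], "spin": 0, "grip": 8},
    {"offset": [0.025, -0.073, 0.007], "spin": 0, "grip": 8},
    {"offset": [0.025, -0.073, 0.007], "spin": 0, "grip": 8}
  ]
}}

```text
clock: 7.03
position: [0.5623, -0.0898, 0.244]
tcp_rot: [-3.141, -0.002, 1.899]
contact_force: [-1.9, 7.5, -4.0]
grip_width: 0.234
```

```bash
python3 st.py|tee -a log.txt
```

```text
t 7.03 pos [ 0.5623 -0.0898  0.244 ] a -0.0008 phi -2.83 r 0.1178 yawerr -0.02 F ax/ly/z [ 0.61  7.75 -4.05] M [ 2.044  0.436 -0.   ] grip 22.0 qd 0.085
```

{"method": "carry_out", "body": {
  "targets": [
    {"offset": [0.025, -0.073, -0.001], "spin": 0, "grip": 8},
    {"offset": [0.025, -0.073, -0.001], "spin": 0, "grip": 8},
    {"offset": [0.025, -0.073, -0.001], "spin": 0, "grip": 8},
    {"offset": [0.025, -0.073, -0.001], "spin": 0, "grip": 8},
    {"offset": [0.025, -0.073, -0.009], "spin": 0, "grip": 8},
    {"offset": [0.025, -0.073, -0.009], "spin": 0, "grip": 8},
    {"offset": [0.025, -0.073, -0.009], "spin": 0, "grip": 8},
    {"offset": [0.025, -0.073, -0.009], "spin": 0, "grip": 8}
  ]
}}

```text
clock: 7.7
position: [0.5704, -0.1135, 0.2426]
tcp_rot: [-3.141, -0.002, 1.899]
contact_force: [-3.7, 5.4, 1.4]
grip_width: 0.232
```

```bash
python3 st.py|tee -a log.txt
```

```text
t 7.7 pos [ 0.5704 -0.1135  0.2426] a -0.0009 phi 9.40 r 0.1179 yawerr -0.04 F ax/ly/z [-1.71  6.31  1.42] M [1.838 0.864 0.029] grip 21.8 qd 0.085
```

{"method": "carry_out", "body": {
  "targets": [
    {"offset": [0.024, -0.071, -0.017], "spin": 0, "grip": 8},
    {"offset": [0.024, -0.071, -0.017], "spin": 0, "grip": 8},
    {"offset": [0.024, -0.071, -0.017], "spin": 0, "grip": 8},
    {"offset": [0.024, -0.071, -0.017], "spin": 0, "grip": 8},
    {"offset": [0.024, -0.069, -0.025], "spin": 0, "grip": 8},
    {"offset": [0.024, -0.069, -0.025], "spin": 0, "grip": 8},
    {"offset": [0.024, -0.069, -0.025], "spin": 0, "grip": 8},
    {"offset": [0.024, -0.069, -0.025], "spin": 0, "grip": 8}
  ]
}}

```text
clock: 8.37
position: [0.5783, -0.1366, 0.2363]
tcp_rot: [-3.141, -0.001, 1.899]
contact_force: [-5.0, 3.5, 6.4]
grip_width: 0.235
```

```bash
python3 st.py|tee -a log.txt
```

```text
t 8.37 pos [ 0.5783 -0.1366  0.2363] a -0.0008 phi 21.66 r 0.1184 yawerr -0.06 F ax/ly/z [-3.6   4.91  6.37] M [1.111 1.003 0.05 ] grip 22.1 qd 0.083
```

{"method": "carry_out", "body": {
  "targets": [
    {"offset": [0.023, -0.066, -0.033], "spin": 0, "grip": 8},
    {"offset": [0.023, -0.066, -0.033], "spin": 0, "grip": 8},
    {"offset": [0.023, -0.066, -0.033], "spin": 0, "grip": 8},
    {"offset": [0.023, -0.066, -0.033], "spin": 0, "grip": 8},
    {"offset": [0.021, -0.063, -0.04], "spin": 0, "grip": 8},
    {"offset": [0.021, -0.063, -0.04], "spin": 0, "grip": 8},
    {"offset": [0.021, -0.063, -0.04], "spin": 0, "grip": 8},
    {"offset": [0.021, -0.063, -0.04], "spin": 0, "grip": 8}
  ]
}}

```text
clock: 9.03
position: [0.5856, -0.158, 0.2249]
tcp_rot: [3.141, -0.0, 1.898]
contact_force: [-2.3, 1.0, 8.3]
grip_width: 0.23
```

```bash
python3 st.py|tee -a log.txt
```

```text
t 9.03 pos [ 0.5856 -0.158   0.2249] a -0.0008 phi 33.90 r 0.1188 yawerr -0.09 F ax/ly/z [-1.84  1.65  8.34] M [0.484 0.83  0.065] grip 21.6 qd 0.076
```

{"method": "carry_out", "body": {
  "targets": [
    {"offset": [0.02, -0.058, -0.046], "spin": 0, "grip": 8},
    {"offset": [0.02, -0.058, -0.046], "spin": 0, "grip": 8},
    {"offset": [0.02, -0.058, -0.046], "spin": 0, "grip": 8},
    {"offset": [0.02, -0.058, -0.046], "spin": 0, "grip": 8},
    {"offset": [0.018, -0.053, -0.053], "spin": 0, "grip": 8},
    {"offset": [0.018, -0.053, -0.053], "spin": 0, "grip": 8},
    {"offset": [0.018, -0.053, -0.053], "spin": 0, "grip": 8},
    {"offset": [0.018, -0.053, -0.053], "spin": 0, "grip": 8}
  ]
}}

```text
clock: 9.7
position: [0.5914, -0.1749, 0.2087]
tcp_rot: [-3.141, -0.002, 1.899]
contact_force: [-4.6, 4.3, 4.9]
grip_width: 0.237
```

```bash
python3 st.py|tee -a log.txt
```

```text
t 9.7 pos [ 0.5914 -0.1749  0.2087] a -0.0008 phi 45.60 r 0.1177 yawerr -0.06 F ax/ly/z [-2.92  5.56  4.88] M [1.826 1.164 0.232] grip 22.3 qd 0.067
```

```bash
cat > phase.py <<'E'
from rig import r
from h import *
import sys,cv2
c=r.camera("scene"); s=r.state()
psi=.329; ax=np.array([np.cos(psi),np.sin(psi),0]); ly=np.array([-ax[1],ax[0],0]); C=np.array([.5659,-.095,.17])
p=cloud(c)[140:335,190:320].reshape(-1,3); d=p-C; a=d@ax; y=d@ly; z=d[:,2]; rr=np.hypot(y,z)
hsv=cv2.cvtColor(c["frame"],cv2.COLOR_RGB2HSV)[140:335,190:320].reshape(-1,3)
m=(a>.018)&(a<.037)&(rr>.105)&(rr<.129)&(hsv[:,1]>90)&(hsv[:,0]>10)&(hsv[:,0]<32)
th=np.degrees(np.arctan2(-y[m],z[m])); ph=np.degrees(np.angle(np.mean(np.exp(1j*np.radians(th*10)))))/10
print("n",m.sum(),"peg phase",round(ph%36,2)," start 4.45"); h,_=np.histogram(th,bins=np.arange(-180,181,6)); print(h)
if len(sys.argv)>1:
    f=c["frame"][:,:,::-1]; cv2.imwrite('pics/%s.png'%sys.argv[1],cv2.resize(f[80:330,170:350],None,fx=3,fy=2.4,interpolation=2))
E
python3 phase.py s5; python3 st.py
```

```text
n 235 peg phase 19.36  start 4.45
[ 0  0  2 24  0  0  0  0  0 19  0  0  0  0  0 10  0  0  0  0  0  0  0  0
  0  0  0  0  0  0  0  0  0 38  0  0  0  0  1 39  0  0  0  0 10 26  0  0
  0  0 19 18  0  0  0  0 11 18  0  0]
t 9.75 pos [ 0.5914 -0.1751  0.2082] a -0.0009 phi 45.83 r 0.1176 yawerr -0.07 F ax/ly/z [-1.57  3.81  2.68] M [1.339 0.599 0.235] grip 21.6 qd 0.015
```

View pics/s5.png

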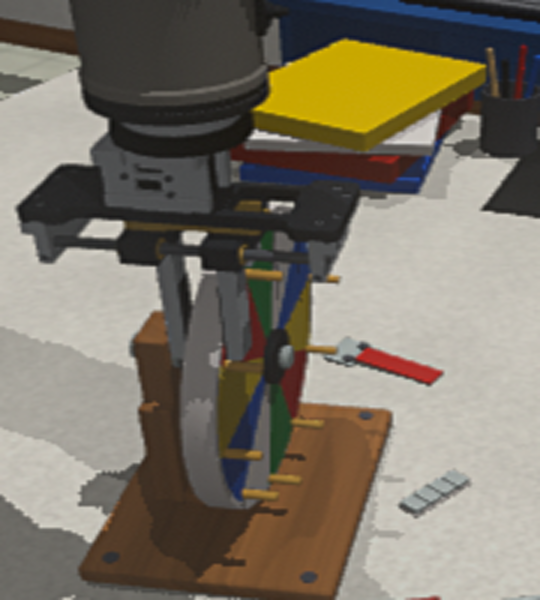

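The wheel turned 50.9° while the grip travelled 59.8°, so the pads slipped about 9°. From here I'll track the wheel's angle by camera. Sweeping back gives readings in the other direction, which cancels the drag and the pad friction.

{"method": "carry_out", "body": {
  "targets": [
    {"offset": [-0.018, 0.053, 0.053], "spin": 0, "grip": 8},
    {"offset": [-0.018, 0.053, 0.053], "spin": 0, "grip": 8},
    {"offset": [-0.018, 0.053, 0.053], "spin": 0, "grip": 8},
    {"offset": [-0.018, 0.053, 0.053], "spin": 0, "grip": 8},
    {"offset": [-0.02, 0.058, 0.046], "spin": 0, "grip": 8},
    {"offset": [-0.02, 0.058, 0.046], "spin": 0, "grip": 8},
    {"offset": [-0.02, 0.058, 0.046], "spin": 0, "grip": 8},
    {"offset": [-0.02, 0.058, 0.046], "spin": 0, "grip": 8}
  ]
}}

```text
clock: 10.42
position: [0.5853, -0.1572, 0.2245]
tcp_rot: [-3.141, -0.0, 1.899]
contact_force: [4.9, 1.8, -19.0]
grip_width: 0.233
```

```bash
python3 st.py|tee -a log.txt; python3 phase.py
```

```text
t 10.42 pos [ 0.5853 -0.1572  0.2245] a -0.0008 phi 33.68 r 0.1179 yawerr -0.07 F ax/ly/z [  5.25   0.16 -19.01] M [ 0.236 -1.284  0.056] grip 21.9 qd 0.073
n 256 peg phase 9.2  start 4.45
[ 0 26  0  0  0  0  0 20  0  0  0  0  0 17  3  0  0  0  0  3  3  0  0  0
  0  0  0  0  0  0  0 37  3  0  0  0  0 39  0  0  0  0  0 39  0  0  0  0
  1 36  0  0  0  0  0 29  0  0  0  0]
```

{"method": "carry_out", "body": {
  "targets": [
    {"offset": [-0.021, 0.063, 0.04], "spin": 0, "grip": 8},
    {"offset": [-0.021, 0.063, 0.04], "spin": 0, "grip": 8},
    {"offset": [-0.021, 0.063, 0.04], "spin": 0, "grip": 8},
    {"offset": [-0.021, 0.063, 0.04], "spin": 0, "grip": 8},
    {"offset": [-0.023, 0.066, 0.033], "spin": 0, "grip": 8},
    {"offset": [-0.023, 0.066, 0.033], "spin": 0, "grip": 8},
    {"offset": [-0.023, 0.066, 0.033], "spin": 0, "grip": 8},
    {"offset": [-0.023, 0.066, 0.033], "spin": 0, "grip": 8}
  ]
}}

```text
clock: 11.13
position: [0.5787, -0.1375, 0.2364]
tcp_rot: [3.141, 0.001, 1.898]
contact_force: [6.4, 0.3, -17.5]
grip_width: 0.235
```

```bash
python3 st.py|tee -a log.txt; python3 phase.py
```

```text
t 11.13 pos [ 0.5787 -0.1375  0.2364] a -0.0008 phi 22.07 r 0.1188 yawerr -0.11 F ax/ly/z [  6.18  -1.76 -17.49] M [-0.469 -1.6    0.031] grip 22.0 qd 0.081
n 295 peg phase 35.35  start 4.45
[ 4  0  0  0  0 14  6  0  0  0  0  6 13  0  0  0  0  0 21  0  0  0  0  1
 26  0  0  0  0  4 30  0  0  0  0 21 17  0  0  0  0 34  4  0  0  0  0 37
  0  0  0  0  0 33  0  0  0  0  0 24]
```

{"method": "carry_out", "body": {
  "targets": [
    {"offset": [-0.024, 0.069, 0.025], "spin": 0, "grip": 8},
    {"offset": [-0.024, 0.069, 0.025], "spin": 0, "grip": 8},
    {"offset": [-0.024, 0.069, 0.025], "spin": 0, "grip": 8},
    {"offset": [-0.024, 0.069, 0.025], "spin": 0, "grip": 8},
    {"offset": [-0.024, 0.071, 0.017], "spin": 0, "grip": 8},
    {"offset": [-0.024, 0.071, 0.017], "spin": 0, "grip": 8},
    {"offset": [-0.024, 0.071, 0.017], "spin": 0, "grip": 8},
    {"offset": [-0.024, 0.071, 0.017], "spin": 0, "grip": 8}
  ]
}}

```text
clock: 11.85
position: [0.5714, -0.116, 0.2436]
tcp_rot: [3.14, 0.002, 1.897]
contact_force: [6.7, -3.8, -14.4]
grip_width: 0.232
```

```bash
python3 st.py|tee -a log.txt; python3 phase.py
```

```text
t 11.85 pos [ 0.5714 -0.116   0.2436] a -0.0008 phi 10.59 r 0.1193 yawerr -0.15 F ax/ly/z [  5.1   -5.7  -14.41] M [-1.299 -1.614  0.067] grip 21.8 qd 0.087
n 307 peg phase 25.68  start 4.45
[ 0  0  0  6 21  0  0  0  0  0 21  0  0  0  0  0 21  0  0  0  0  0 25  0
  0  0  0  0 34  0  0  0  0  0 35  0  0  0  0  6 34  0  0  0  0 16 21  0
  0  0  0 22 14  0  0  0  0 11 20  0]
```

The wheel follows at about 84% of the grip's travel in both directions, which is a steady pad creep. A radial load has also built up, so I'll ease the path inward by 1.5 mm and carry on with shorter calls for more force readings.

{"method": "carry_out", "body": {
  "targets": [
    {"offset": [-0.025, 0.073, -0.011], "spin": 0, "grip": 8},
    {"offset": [-0.025, 0.073, -0.011], "spin": 0, "grip": 8},
    {"offset": [-0.025, 0.073, 0.009], "spin": 0, "grip": 8},
    {"offset": [-0.025, 0.073, 0.009], "spin": 0, "grip": 8}
  ]
}}

```text
clock: 12.23
position: [0.5678, -0.1056, 0.2446]
tcp_rot: [3.139, 0.003, 1.896]
contact_force: [3.9, -7.2, 0.6]
grip_width: 0.234
```

```bash
python3 st.py|tee -a log.txt
```

```text
t 12.23 pos [ 0.5678 -0.1056  0.2446] a -0.0008 phi 5.31 r 0.1188 yawerr -0.21 F ax/ly/z [ 1.41 -8.05  0.62] M [-2.198 -0.667  0.122] grip 22.0 qd 0.088
```

{"method": "carry_out", "body": {
  "targets": [
    {"offset": [-0.025, 0.073, 0.001], "spin": 0, "grip": 8},
    {"offset": [-0.025, 0.073, 0.001], "spin": 0, "grip": 8},
    {"offset": [-0.025, 0.073, 0.001], "spin": 0, "grip": 8},
    {"offset": [-0.025, 0.073, 0.001], "spin": 0, "grip": 8}
  ]
}}

```text
clock: 12.57
position: [0.5638, -0.0938, 0.2448]
tcp_rot: [3.139, 0.003, 1.896]
contact_force: [2.9, -6.9, 2.8]
grip_width: 0.234
```

```bash
python3 st.py|tee -a log.txt
```

```text
t 12.57 pos [ 0.5638 -0.0938  0.2448] a -0.0007 phi -0.71 r 0.1186 yawerr -0.2 F ax/ly/z [ 0.5  -7.47  2.83] M [-2.144 -0.455  0.117] grip 22.0 qd 0.087
```

{"method": "carry_out", "body": {
  "targets": [
    {"offset": [-0.025, 0.073, -0.007], "spin": 0, "grip": 8},
    {"offset": [-0.025, 0.073, -0.007], "spin": 0, "grip": 8},
    {"offset": [-0.025, 0.073, -0.007], "spin": 0, "grip": 8},
    {"offset": [-0.025, 0.073, -0.007], "spin": 0, "grip": 8}
  ]
}}

```text
clock: 12.9
position: [0.5598, -0.0821, 0.2438]
tcp_rot: [3.139, 0.003, 1.896]
contact_force: [1.7, -6.7, 5.1]
grip_width: 0.231
```

```bash
python3 st.py|tee -a log.txt
```

```text
t 12.9 pos [ 0.5598 -0.0821  0.2438] a -0.0007 phi -6.74 r 0.1183 yawerr -0.2 F ax/ly/z [-0.56 -6.85  5.13] M [-2.046 -0.087  0.106] grip 21.7 qd 0.086
```

{"method": "carry_out", "body": {
  "targets": [
    {"offset": [-0.024, 0.072, -0.015], "spin": 0, "grip": 8},
    {"offset": [-0.024, 0.072, -0.015], "spin": 0, "grip": 8},
    {"offset": [-0.024, 0.072, -0.015], "spin": 0, "grip": 8},
    {"offset": [-0.024, 0.072, -0.015], "spin": 0, "grip": 8}
  ]
}}

```text
clock: 13.23
position: [0.5558, -0.0704, 0.2415]
tcp_rot: [3.139, 0.002, 1.896]
contact_force: [-1.2, -5.9, 8.8]
grip_width: 0.23
```

```bash
python3 st.py|tee -a log.txt; python3 phase.py
```

```text
t 13.23 pos [ 0.5558 -0.0704  0.2415] a -0.0007 phi -12.82 r 0.1181 yawerr -0.2 F ax/ly/z [-3.06 -5.2   8.79] M [-1.866  0.467  0.14 ] grip 21.6 qd 0.082
n 300 peg phase 6.45  start 4.45
[19  7  0  0  0  0  7 12  0  0  0  0  1 20  0  0  0  0  0 21  0  0  0  0
  0 27  0  1  0  0  0 33  0  0  0  0 14 29  0  0  0  0 30 11  0  0  0  0
 34  4  0  0  0  0 28  2  0  0  0  0]
```

The readings fit a heavy side near the top: the push needed falls as θ grows and the two directions balance around θ≈10° from the start. So it needs roughly a half turn. I'll regrip at about -48° for a long positive stroke.

{"method": "carry_out", "body": {
  "targets": [
    {"offset": [0, 0, 0], "spin": 0, "grip": 46},
    {"offset": [0, 0, 0], "spin": 0, "grip": 46},
    {"offset": [0, 0, 0], "spin": 0, "grip": 46},
    {"offset": [0, 0, 0], "spin": 0, "grip": 46},
    {"offset": [0, 0, 0], "spin": 0, "grip": 46},
    {"offset": [0, 0, 0], "spin": 0.03, "grip": 46},
    {"offset": [0, 0, 0.5], "spin": 0, "grip": 46},
    {"offset": [0, 0, 0.5], "spin": 0, "grip": 46}
  ]
}}

```text
clock: 13.95
position: [0.5542, -0.0682, 0.2792]
tcp_rot: [-3.139, -0.0, 1.901]
contact_force: [0.3, 0.0, 0.5]
grip_width: 0.489
```

{"method": "carry_out", "body": {
  "targets": [
    {"offset": [-0.17, 0.5, 0.1], "spin": 0, "grip": 46},
    {"offset": [-0.17, 0.5, -0.1], "spin": 0, "grip": 46},
    {"offset": [-0.17, 0.49, 0], "spin": 0, "grip": 46},
    {"offset": [0, 0, 0], "spin": 0, "grip": 46},
    {"offset": [0, 0, 0], "spin": 0, "grip": 46}
  ]
}}

```text
clock: 14.37
position: [0.5344, -0.0076, 0.2794]
tcp_rot: [3.141, -0.0, 1.904]
contact_force: [0.7, 0.7, -0.0]
grip_width: 0.488
```

```bash
python3 st.py; python3 phase.py
```

```text
t 14.37 pos [ 0.5344 -0.0076  0.2794] a -0.0007 phi -31.16 r 0.1790 yawerr 0.22 F ax/ly/z [ 0.9   0.39 -0.03] M [-0.06   0.06  -0.035] grip 45.8 qd 0.026
n 299 peg phase 6.16  start 4.45
[20  9  0  0  0  0  8 12  0  0  0  0  0 21  0  0  0  0  0 21  0  0  0  0
  0 20  0  0  0  0  5 30  0  0  0  0 18 26  0  0  0  0 34  8  0  0  0  0
 34  3  0  0  0  0 28  2  0  0  0  0]
```

{"method": "carry_out", "body": {
  "targets": [
    {"offset": [0.02, -0.07, -0.5], "spin": -0.03, "grip": 46},
    {"offset": [0, 0, -0.5], "spin": 0, "grip": 46},
    {"offset": [0, 0, -0.5], "spin": 0, "grip": 46},
    {"offset": [0, 0, -0.41], "spin": 0, "grip": 46},
    {"offset": [0, 0, 0], "spin": 0, "grip": 46},
    {"offset": [0, 0, 0], "spin": 0, "grip": 46}
  ]
}}

```text
clock: 14.92
position: [0.5352, -0.0125, 0.2029]
tcp_rot: [-3.14, 0.001, 1.897]
contact_force: [-0.0, -0.2, -0.2]
grip_width: 0.493
```

```bash
python3 st.py; python3 arc.py -50 50 10 4 .118;python3 arc.py -50 50 10 3 .118
```

```text
t 14.92 pos [ 0.5352 -0.0125  0.2029] a -0.0015 phi -48.87 r 0.1164 yawerr -0.18 F ax/ly/z [-0.08 -0.19 -0.25] M [-0.045  0.03   0.005] grip 46.3 qd 0.025
-50->-40 [0.029, -0.086, 0.091] x 4
-40->-30 [0.034, -0.1, 0.074] x 4
-30->-20 [0.038, -0.11, 0.054] x 4
-20->-10 [0.04, -0.118, 0.033] x 4
-10->0 [0.041, -0.121, 0.011] x 4
0->10 [0.041, -0.121, -0.011] x 4
10->20 [0.04, -0.118, -0.033] x 4
20->30 [0.038, -0.11, -0.054] x 4
30->40 [0.034, -0.1, -0.074] x 4
40->50 [0.029, -0.086, -0.091] x 4
-50->-40 [0.039, -0.115, 0.121] x 3
-40->-30 [0.045, -0.133, 0.098] x 3
-30->-20 [0.05, -0.147, 0.072] x 3
-20->-10 [0.053, -0.157, 0.044] x 3
-10->0 [0.055, -0.162, 0.015] x 3
0->10 [0.055, -0.162, -0.015] x 3
10->20 [0.053, -0.157, -0.044] x 3
20->30 [0.05, -0.147, -0.072] x 3
30->40 [0.045, -0.133, -0.098] x 3
40->50 [0.039, -0.115, -0.121] x 3
```

{"method": "carry_out", "body": {
  "targets": [
    {"offset": [0, 0, 0], "spin": 0, "grip": 8},
    {"offset": [0, 0, 0], "spin": 0, "grip": 8},
    {"offset": [0, 0, 0], "spin": 0, "grip": 8},
    {"offset": [0, 0, 0], "spin": 0, "grip": 8},
    {"offset": [0, 0, 0], "spin": 0, "grip": 8},
    {"offset": [0, 0, 0], "spin": 0, "grip": 8},
    {"offset": [0, 0, 0], "spin": 0, "grip": 8},
    {"offset": [0, 0, 0], "spin": 0, "grip": 8}
  ]
}}

```text
clock: 15.58
position: [0.5356, -0.0113, 0.2035]
tcp_rot: [3.141, -0.0, 1.898]
contact_force: [-2.3, 0.1, 6.7]
grip_width: 0.231
```

```bash
python3 st.py; python3 phase.py s6
```

```text
t 15.58 pos [ 0.5356 -0.0113  0.2035] a -0.0008 phi -48.97 r 0.1176 yawerr -0.08 F ax/ly/z [-2.19  0.84  6.72] M [-0.153  0.501  0.028] grip 21.7 qd 0.001
n 300 peg phase 6.1  start 4.45
[21  6  0  0  0  0  9 11  0  0  0  0  1 20  0  0  0  0  0 16  0  1  0  0
  0 25  0  0  0  0  4 33  0  0  0  0 18 24  0  0  0  0 34  8  0  0  0  0
 36  2  0  0  0  0 29  2  0  0  0  0]
```

View pics/s6.png

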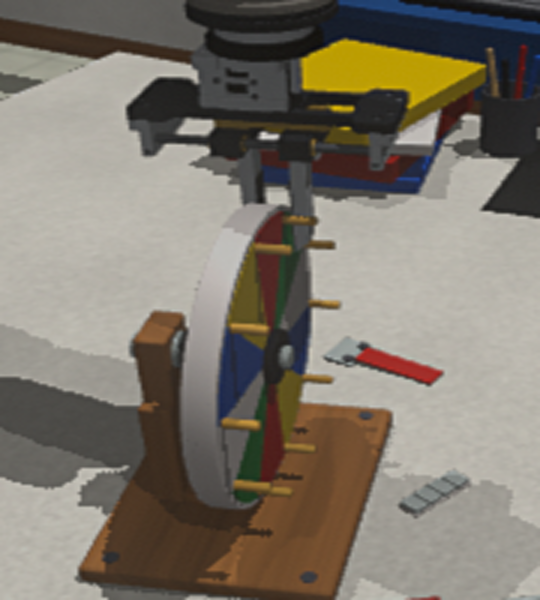

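The grip is on the far side of the rim between pegs, at about (300,230). Starting the positive stroke.

{"method": "carry_out", "body": {
  "targets": [
    {"offset": [0.029, -0.086, 0.091], "spin": 0, "grip": 8},
    {"offset": [0.029, -0.086, 0.091], "spin": 0, "grip": 8},
    {"offset": [0.029, -0.086, 0.091], "spin": 0, "grip": 8},
    {"offset": [0.029, -0.086, 0.091], "spin": 0, "grip": 8},
    {"offset": [0.034, -0.1, 0.074], "spin": 0, "grip": 8},
    {"offset": [0.034, -0.1, 0.074], "spin": 0, "grip": 8},
    {"offset": [0.034, -0.1, 0.074], "spin": 0, "grip": 8},
    {"offset": [0.034, -0.1, 0.074], "spin": 0, "grip": 8}
  ]
}}

```text
clock: 16.3
position: [0.5457, -0.0408, 0.2291]
tcp_rot: [3.141, -0.0, 1.899]
contact_force: [8.3, 0.9, -18.0]
grip_width: 0.23
```

```bash
python3 st.py|tee -a log.txt; python3 phase.py|head -1
```

```text
t 16.3 pos [ 0.5457 -0.0408  0.2291] a -0.0008 phi -29.23 r 0.1178 yawerr -0.06 F ax/ly/z [  8.15  -1.83 -17.96] M [ 0.615 -1.786  0.035] grip 21.6 qd 0.094
n 309 peg phase 23.65  start 4.45
```

{"method": "carry_out", "body": {
  "targets": [
    {"offset": [0.038, -0.11, 0.054], "spin": 0, "grip": 8},
    {"offset": [0.038, -0.11, 0.054], "spin": 0, "grip": 8},
    {"offset": [0.038, -0.11, 0.054], "spin": 0, "grip": 8},
    {"offset": [0.038, -0.11, 0.054], "spin": 0, "grip": 8},
    {"offset": [0.04, -0.118, 0.033], "spin": 0, "grip": 8},
    {"offset": [0.04, -0.118, 0.033], "spin": 0, "grip": 8},
    {"offset": [0.04, -0.118, 0.033], "spin": 0, "grip": 8},
    {"offset": [0.04, -0.118, 0.033], "spin": 0, "grip": 8}
  ]
}}

```text
clock: 17.02
position: [0.5578, -0.0766, 0.2428]
tcp_rot: [-3.141, -0.001, 1.899]
contact_force: [5.0, 5.2, -15.1]
grip_width: 0.231
```

```bash
python3 st.py|tee -a log.txt; python3 phase.py|head -1
```

```text
t 17.02 pos [ 0.5578 -0.0766  0.2428] a -0.0009 phi -9.63 r 0.1182 yawerr -0.03 F ax/ly/z [  6.4    3.26 -15.13] M [ 1.532 -1.196 -0.   ] grip 21.7 qd 0.131
n 299 peg phase 4.73  start 4.45
```

The radial load pattern means the pads really hold nearer the rim, at a radius of about 0.128, so the tool should follow that larger circle. I'll recompute the arc and continue.

```bash
python3 arc.py -60 60 10 4 .128
```

```text
-60->-50 [0.026, -0.076, 0.114] x 4
-50->-40 [0.032, -0.093, 0.099] x 4
-40->-30 [0.037, -0.108, 0.08] x 4
-30->-20 [0.041, -0.12, 0.059] x 4
-20->-10 [0.044, -0.127, 0.036] x 4
-10->0 [0.045, -0.131, 0.012] x 4
0->10 [0.045, -0.131, -0.012] x 4
10->20 [0.044, -0.127, -0.036] x 4
20->30 [0.041, -0.12, -0.059] x 4
30->40 [0.037, -0.108, -0.08] x 4
40->50 [0.032, -0.093, -0.099] x 4
50->60 [0.026, -0.076, -0.114] x 4
```

{"method": "carry_out", "body": {
  "targets": [
    {"offset": [0.044, -0.131, -0.008], "spin": 0, "grip": 8},
    {"offset": [0.044, -0.131, -0.008], "spin": 0, "grip": 8},
    {"offset": [0.044, -0.131, 0.012], "spin": 0, "grip": 8},
    {"offset": [0.044, -0.131, 0.012], "spin": 0, "grip": 8},
    {"offset": [0.044, -0.131, -0.012], "spin": 0, "grip": 8},
    {"offset": [0.044, -0.131, -0.012], "spin": 0, "grip": 8},
    {"offset": [0.044, -0.131, -0.012], "spin": 0, "grip": 8},
    {"offset": [0.044, -0.131, -0.012], "spin": 0, "grip": 8}
  ]
}}

```text
clock: 17.73
position: [0.572, -0.1183, 0.2416]
tcp_rot: [3.141, -0.002, 1.899]
contact_force: [2.3, 7.7, -6.5]
grip_width: 0.234
```

```bash
python3 st.py|tee -a log.txt; python3 phase.py|head -1
```

```text
t 17.73 pos [ 0.572  -0.1183  0.2416] a -0.0009 phi 11.92 r 0.1178 yawerr -0.02 F ax/ly/z [ 4.63  6.52 -6.48] M [ 2.069 -0.294 -0.036] grip 22.0 qd 0.151
n 299 peg phase 22.84  start 4.45
```

{"method": "carry_out", "body": {
  "targets": [
    {"offset": [0.044, -0.127, -0.036], "spin": 0, "grip": 8},
    {"offset": [0.044, -0.127, -0.036], "spin": 0, "grip": 8},
    {"offset": [0.044, -0.127, -0.036], "spin": 0, "grip": 8},
    {"offset": [0.044, -0.127, -0.036], "spin": 0, "grip": 8},
    {"offset": [0.041, -0.12, -0.059], "spin": 0, "grip": 8},
    {"offset": [0.041, -0.12, -0.059], "spin": 0, "grip": 8},
    {"offset": [0.041, -0.12, -0.059], "spin": 0, "grip": 8},
    {"offset": [0.041, -0.12, -0.059], "spin": 0, "grip": 8}
  ]
}}

```text
clock: 18.45
position: [0.5854, -0.1574, 0.2258]
tcp_rot: [-3.141, -0.003, 1.9]
contact_force: [-0.9, 14.0, -7.7]
grip_width: 0.234
```

```bash
python3 st.py|tee -a log.txt; python3 phase.py|head -1
```

```text
t 18.45 pos [ 0.5854 -0.1574  0.2258] a -0.0009 phi 33.42 r 0.1192 yawerr -0.0 F ax/ly/z [ 3.69 13.56 -7.73] M [3.864 0.511 0.379] grip 22.0 qd 0.142
n 250 peg phase 5.73  start 4.45
```

{"method": "carry_out", "body": {
  "targets": [
    {"offset": [0.037, -0.108, -0.08], "spin": 0, "grip": 8},
    {"offset": [0.037, -0.108, -0.08], "spin": 0, "grip": 8},
    {"offset": [0.037, -0.108, -0.08], "spin": 0, "grip": 8},
    {"offset": [0.037, -0.108, -0.08], "spin": 0, "grip": 8}
  ]
}}

```text
clock: 18.83
position: [0.5901, -0.1715, 0.2113]
tcp_rot: [-3.138, -0.008, 1.902]
contact_force: [-5.9, 26.4, -14.7]
grip_width: 0.232
```

```bash
python3 st.py|tee -a log.txt; python3 phase.py s7
```

```text
t 18.83 pos [ 0.5901 -0.1715  0.2113] a -0.0010 phi 43.44 r 0.1171 yawerr 0.11 F ax/ly/z [  2.92  26.93 -14.75] M [7.057 1.418 0.539] grip 21.8 qd 0.129
n 245 peg phase 16.11  start 4.45
[ 0  0 24  1  0  0  0  0 14  6  0  0  0  0  7 14  0  0  0  0  0  0  0  0
  0  0  0  0  0  0  0  0 23 14  0  0  0  0 35  3  0  0  0  0 40  0  0  0
  0  0 34  0  0  0  0  0 30  0  0  0]
```

View pics/s7.png

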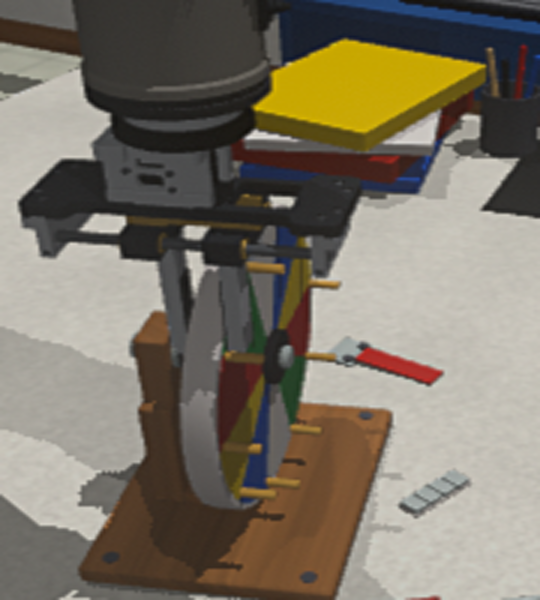

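The stroke ended with the finger leaning on the peg at 52°: the lateral force rose to 27 N. So the last two force readings don't count. θ is now 83.7°. I'll back off, open, and regrip at about -41°.

{"method": "carry_out", "body": {
  "targets": [
    {"offset": [-0.03, 0.09, 0.02], "spin": 0, "grip": 46},
    {"offset": [0, 0, 0], "spin": 0, "grip": 46},
    {"offset": [0, 0, 0], "spin": 0, "grip": 46},
    {"offset": [0, 0, 0], "spin": 0, "grip": 46},
    {"offset": [0, 0, 0], "spin": 0, "grip": 46},
    {"offset": [0, 0, 0.6], "spin": 0, "grip": 46},
    {"offset": [0, 0, 0.6], "spin": 0, "grip": 46},
    {"offset": [0, 0, 0.6], "spin": 0, "grip": 46}
  ]
}}

```text
clock: 19.55
position: [0.5904, -0.1737, 0.2878]
tcp_rot: [3.141, 0.001, 1.897]
contact_force: [0.8, -0.4, 0.4]
grip_width: 0.488
```

{"method": "carry_out", "body": {
  "targets": [
    {"offset": [-0.25, 0.73, 0], "spin": 0, "grip": 46},
    {"offset": [-0.25, 0.73, 0], "spin": 0, "grip": 46},
    {"offset": [-0.25, 0.73, 0], "spin": 0, "grip": 46},
    {"offset": [-0.25, 0.73, 0], "spin": 0, "grip": 46},
    {"offset": [-0.24, 0.7, 0], "spin": 0, "grip": 46},
    {"offset": [0, 0, 0], "spin": 0, "grip": 46},
    {"offset": [0, 0, 0], "spin": 0, "grip": 46}
  ]
}}

```text
clock: 20.13
position: [0.541, -0.0268, 0.2871]
tcp_rot: [3.14, -0.0, 1.901]
contact_force: [0.0, -0.5, 0.2]
grip_width: 0.486
```

```bash
python3 st.py; python3 phase.py
```

```text
t 20.13 pos [ 0.541  -0.0268  0.2871] a -0.0007 phi -24.20 r 0.1763 yawerr 0.06 F ax/ly/z [-0.13 -0.44  0.17] M [-0.092  0.033  0.019] grip 45.7 qd 0.04
n 292 peg phase 18.27  start 4.45
[ 0  0 17 11  0  0  0  0  3 16  0  0  0  0  0 19  0  0  0  0  0 21  0  0
  0  0  0 24  0  0  0  0  5 30  0  0  0  0 19 23  0  0  0  0 32  5  0  0
  0  0 35  1  0  0  0  0 26  5  0  0]
```

{"method": "carry_out", "body": {
  "targets": [
    {"offset": [-0.03, 0.08, -0.5], "spin": 0, "grip": 46},
    {"offset": [0, 0, -0.5], "spin": 0, "grip": 46},
    {"offset": [0, 0, -0.5], "spin": 0, "grip": 46},
    {"offset": [0, 0, -0.26], "spin": 0, "grip": 46},
    {"offset": [0, 0, 0], "spin": 0, "grip": 46},
    {"offset": [0, 0, 0], "spin": 0, "grip": 8},
    {"offset": [0, 0, 0], "spin": 0, "grip": 8},
    {"offset": [0, 0, 0], "spin": 0, "grip": 8}
  ]
}}

```text
clock: 20.85
position: [0.5402, -0.0251, 0.2171]
tcp_rot: [3.14, 0.0, 1.898]
contact_force: [-0.4, 0.4, 0.5]
grip_width: 0.316
```

{"method": "carry_out", "body": {
  "targets": [
    {"offset": [0, 0, 0], "spin": 0, "grip": 8},
    {"offset": [0, 0, 0], "spin": 0, "grip": 8},
    {"offset": [0, 0, 0], "spin": 0, "grip": 8},
    {"offset": [0, 0, 0], "spin": 0, "grip": 8}
  ]
}}

```text
clock: 21.18
position: [0.5402, -0.0247, 0.2169]
tcp_rot: [3.14, 0.0, 1.898]
contact_force: [0.8, -1.6, 7.2]
grip_width: 0.232
```

```bash
python3 st.py; python3 phase.py|head -1
```

```text
t 21.18 pos [ 0.5402 -0.0247  0.2169] a -0.0007 phi -39.43 r 0.1173 yawerr -0.08 F ax/ly/z [ 0.24 -1.75  7.18] M [-0.184  0.007  0.012] grip 21.8 qd 0.001
n 296 peg phase 18.29  start 4.45
```

{"method": "carry_out", "body": {
  "targets": [
    {"offset": [0.037, -0.108, 0.08], "spin": 0, "grip": 8},
    {"offset": [0.037, -0.108, 0.08], "spin": 0, "grip": 8},
    {"offset": [0.041, -0.12, 0.059], "spin": 0, "grip": 8},
    {"offset": [0.041, -0.12, 0.059], "spin": 0, "grip": 8},
    {"offset": [0.041, -0.12, 0.059], "spin": 0, "grip": 8},
    {"offset": [0.041, -0.12, 0.059], "spin": 0, "grip": 8},
    {"offset": [0.044, -0.127, 0.036], "spin": 0, "grip": 8},
    {"offset": [0.044, -0.127, 0.036], "spin": 0, "grip": 8}
  ]
}}

```text
clock: 21.9
position: [0.5527, -0.0615, 0.2352]
tcp_rot: [3.141, -0.002, 1.899]
contact_force: [0.3, 5.8, 2.3]
grip_width: 0.235
```

```bash
python3 st.py|tee -a log.txt; python3 phase.py|head -1
```

```text
t 21.9 pos [ 0.5527 -0.0615  0.2352] a -0.0008 phi -18.12 r 0.1145 yawerr -0.02 F ax/ly/z [2.18 5.38 2.35] M [ 1.786  0.121 -0.035] grip 22.1 qd 0.143
n 305 peg phase 0.82  start 4.45
```

{"method": "carry_out", "body": {
  "targets": [
    {"offset": [0.044, -0.127, 0.036], "spin": 0, "grip": 8},
    {"offset": [0.044, -0.127, 0.036], "spin": 0, "grip": 8},
    {"offset": [0.045, -0.131, 0.012], "spin": 0, "grip": 8},
    {"offset": [0.045, -0.131, 0.012], "spin": 0, "grip": 8},
    {"offset": [0.045, -0.131, 0.012], "spin": 0, "grip": 8},
    {"offset": [0.045, -0.131, 0.012], "spin": 0, "grip": 8},
    {"offset": [0.045, -0.131, -0.012], "spin": 0, "grip": 8},
    {"offset": [0.045, -0.131, -0.012], "spin": 0, "grip": 8}
  ]
}}

```text
clock: 22.62
position: [0.5671, -0.1036, 0.239]
tcp_rot: [3.141, -0.001, 1.899]
contact_force: [-0.7, 4.4, 6.7]
grip_width: 0.231
```

```bash
python3 st.py|tee -a log.txt; python3 phase.py|head -1
```

```text
t 22.62 pos [ 0.5671 -0.1036  0.239 ] a -0.0008 phi 4.46 r 0.1131 yawerr -0.05 F ax/ly/z [0.76 4.42 6.67] M [1.398 0.346 0.05 ] grip 21.7 qd 0.157
n 320 peg phase 19.25  start 4.45
```

{"method": "carry_out", "body": {
  "targets": [
    {"offset": [0.045, -0.131, 0], "spin": 0, "grip": 8},
    {"offset": [0.045, -0.131, 0], "spin": 0, "grip": 8},
    {"offset": [0.044, -0.127, -0.03], "spin": 0, "grip": 8},
    {"offset": [0.044, -0.127, -0.03], "spin": 0, "grip": 8},
    {"offset": [0.044, -0.127, -0.036], "spin": 0, "grip": 8},
    {"offset": [0.044, -0.127, -0.036], "spin": 0, "grip": 8}
  ]
}}

```text
clock: 23.17
position: [0.5774, -0.134, 0.2332]
tcp_rot: [-3.141, -0.002, 1.899]
contact_force: [-0.1, 6.2, 0.8]
grip_width: 0.229
```

```bash
python3 st.py|tee -a log.txt; python3 phase.py
```

```text
t 23.17 pos [ 0.5774 -0.134   0.2332] a -0.0009 phi 20.97 r 0.1145 yawerr -0.04 F ax/ly/z [1.96 5.89 0.84] M [1.842 0.041 0.027] grip 21.5 qd 0.15
n 306 peg phase 32.96  start 4.45
[ 0  0  0  0  0 21  0  0  0  0  0 20  0  0  0  0  0 19  2  0  0  0  0 20
  3  0  0  0  0 36  2  0  2  0  0 36  0  0  0  0  0 42  0  0  0  0  0 39
  0  0  0  0  3 31  0  0  0  0  0 30]
```

{"method": "carry_out", "body": {
  "targets": [
    {"offset": [0.041, -0.12, -0.05], "spin": 0, "grip": 8},
    {"offset": [0.041, -0.12, -0.05], "spin": 0, "grip": 8}
  ]
}}

```text
clock: 23.38
position: [0.5808, -0.1439, 0.2293]
tcp_rot: [3.142, -0.001, 1.899]
contact_force: [-0.7, 5.8, 2.1]
grip_width: 0.237
```

```bash
python3 st.py|tee -a log.txt; python3 phase.py s8
```

```text
t 23.38 pos [ 0.5808 -0.1439  0.2293] a -0.0008 phi 26.49 r 0.1151 yawerr -0.04 F ax/ly/z [1.22 5.69 2.06] M [1.702 0.086 0.012] grip 22.3 qd 0.147
n 307 peg phase 1.52  start 4.45
[20  0  0  0  0  0 20  0  0  0  0  0 21  0  0  0  0  0 23  0  0  0  0  0
 27  0  0  0  0  0 37  0  0  0  0  0 35  0  0  0  0 18 24  0  0  0  0 21
 19  0  0  0  0 14 19  0  0  0  0  9]
```

View pics/s8.png

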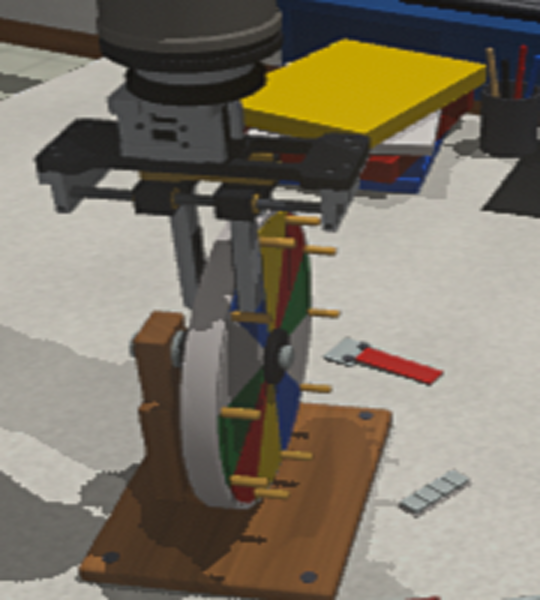

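```bash
cat > fit.py <<'E'
import numpy as np
from scipy.optimize import least_squares
import sys
D=[(1,9.5,-2.83,7.75,-4.05),(1,19.7,9.4,6.31,1.42),(1,30,21.66,4.91,6.37),(1,40,33.9,1.65,8.34),
(-1,40.75,33.68,.16,-19.01),(-1,30.9,22.07,-1.76,-17.49),(-1,21.2,10.59,-5.7,-14.41),(-1,16.8,5.31,-8.05,.62),(-1,11.8,-.71,-7.47,2.83),(-1,6.8,-6.74,-6.85,5.13),(-1,2,-12.82,-5.2,8.79),
(1,19.2,-29.23,-1.83,-17.96),(1,36.3,-9.63,3.26,-15.13),(1,54.4,11.92,6.52,-6.48),
(1,104.4,-18.12,5.38,2.35),(1,122.8,4.46,4.42,6.67),(1,136.5,20.97,5.89,.84),(1,141.1,26.49,5.69,2.06)]
try: D+=eval(open("more.txt").read())
except FileNotFoundError: pass
D=np.array(D,float); s,th,ph,fl,fz=D.T
p=np.radians(ph)
ft=fl*np.cos(p)+fz*np.sin(p); rad=-fl*np.sin(p)+fz*np.cos(p)
def model(x,w=None):
    K,a,b=x[:3]; e=x[3] if len(x)>3 else 0
    return s*K-a*np.sin(np.radians(th)+b)+e*rad
w=1/(0.4+0.05*np.abs(rad))
for x0 in ([7,3.4,0],[7,3.4,0,0]):
    r=least_squares(lambda x:(model(x)-ft)*w,x0,loss='soft_l1')
    cov=np.linalg.inv(r.jac.T@r.jac); print("K,a,b(deg)",r.x[0],r.x[1],np.degrees(r.x[2]),r.x[3:],"sd b",np.degrees(cov[2,2]**.5),"theta for bottom",180-np.degrees(r.x[2]))
for i in range(len(D)): print("%+d th %.1f ft %.2f model %.2f rad %.1f"%(s[i],th[i],ft[i],model(r.x)[i],rad[i]))
E
python3 fit.py
```

```text
K,a,b(deg) 7.484905285991276 2.646373554401855 -5.8317068236155185 [] sd b 5.367429603208057 theta for bottom 185.83170682361552
K,a,b(deg) 7.492572672799916 2.6537994006032792 -5.918902737359165 [0.00952145] sd b 5.380472804393536 theta for bottom 185.91890273735916
+1 th 9.5 ft 7.94 model 7.29 rad -3.7
+1 th 19.7 ft 6.46 model 6.86 rad 0.4
+1 th 30.0 ft 6.91 model 6.45 rad 4.1
+1 th 40.0 ft 6.02 model 6.06 rad 6.0
-1 th 40.8 ft -10.41 model -9.16 rad -15.9
-1 th 30.9 ft -8.20 model -8.76 rad -15.5
-1 th 21.2 ft -8.25 model -8.32 rad -13.1
-1 th 16.8 ft -7.96 model -7.98 rad 1.4
-1 th 11.8 ft -7.50 model -7.74 rad 2.7
-1 th 6.8 ft -7.40 model -7.49 rad 4.3
-1 th 2.0 ft -7.02 model -7.24 rad 7.4
+1 th 19.2 ft 7.17 model 6.73 rad -16.6
+1 th 36.3 ft 5.75 model 6.01 rad -14.4
+1 th 54.4 ft 5.04 model 5.43 rad -7.7
+1 th 104.4 ft 4.38 model 4.90 rad 3.9
+1 th 122.8 ft 4.93 model 5.19 rad 6.3
+1 th 136.5 ft 5.80 model 5.46 rad -1.3
+1 th 141.1 ft 6.01 model 5.62 rad -0.7
```

The joint fit puts the heavy side straight down at θ≈186° ± 5°, and θ is 141° now. I'll regrip at about -52° so the next stroke passes through the bottom near the top of the rim. Then I'll scan it both ways.

{"method": "carry_out", "body": {
  "targets": [
    {"offset": [0, 0, 0], "spin": 0, "grip": 46},
    {"offset": [0, 0, 0], "spin": 0, "grip": 46},
    {"offset": [0, 0, 0], "spin": 0, "grip": 46},
    {"offset": [0, 0, 0], "spin": 0, "grip": 46},
    {"offset": [0, 0, 0], "spin": 0, "grip": 46},
    {"offset": [0, 0, 0.5], "spin": 0, "grip": 46},
    {"offset": [0, 0, 0.5], "spin": 0, "grip": 46},
    {"offset": [0, 0, 0.5], "spin": 0, "grip": 46}
  ]
}}

```text
clock: 24.1
position: [0.5805, -0.1448, 0.2901]
tcp_rot: [-3.141, 0.0, 1.898]
contact_force: [0.4, -0.1, 0.3]
grip_width: 0.49
```

{"method": "carry_out", "body": {
  "targets": [
    {"offset": [-0.24, 0.69, 0], "spin": 0, "grip": 46},
    {"offset": [-0.24, 0.69, 0], "spin": 0, "grip": 46},
    {"offset": [-0.24, 0.69, 0], "spin": 0, "grip": 46},
    {"offset": [-0.24, 0.69, 0], "spin": 0, "grip": 46},
    {"offset": [-0.22, 0.69, 0], "spin": 0, "grip": 46},
    {"offset": [0, 0, 0], "spin": 0, "grip": 46},
    {"offset": [0, 0, 0], "spin": 0, "grip": 46}
  ]
}}

```text
clock: 24.68
position: [0.5333, -0.0052, 0.2895]
tcp_rot: [3.141, -0.001, 1.901]
contact_force: [0.4, -0.1, -0.7]
grip_width: 0.489
```

```bash
python3 st.py; python3 phase.py
python3 - <<'E'
from rig import r
import numpy as np
p=np.array(r.state()["position"]); d=p-[.565,-.095,.17]; print("l",d[:2]@[-np.sin(.329),np.cos(.329)],"z",d[2]+.0437)
E
```

```text
t 24.68 pos [ 0.5333 -0.0052  0.2895] a -0.0009 phi -30.26 r 0.1890 yawerr 0.09 F ax/ly/z [ 0.37 -0.22 -0.68] M [-0.048 -0.015  0.036] grip 46.0 qd 0.036
n 299 peg phase 1.87  start 4.45
[17  0  0  0  0  0 21  0  0  0  0  0 19  0  0  0  0  0 21  0  0  0  0  0
 19  1  0  0  0  0 37  0  0  0  0  0 38  0  0  0  0  6 36  0  0  0  0 18
 21  0  0  0  0 12 23  0  0  0  0 10]
l 0.09383969552784265 z 0.16328394202117524
```

{"method": "carry_out", "body": {
  "targets": [
    {"offset": [0.01, -0.04, -0.6], "spin": 0, "grip": 46},
    {"offset": [0, 0, -0.6], "spin": 0, "grip": 46},
    {"offset": [0, 0, -0.6], "spin": 0, "grip": 46},
    {"offset": [0, 0, -0.47], "spin": 0, "grip": 46},
    {"offset": [0, 0, 0], "spin": 0, "grip": 46},
    {"offset": [0, 0, 0], "spin": 0, "grip": 8},
    {"offset": [0, 0, 0], "spin": 0, "grip": 8},
    {"offset": [0, 0, 0], "spin": 0, "grip": 8}
  ]
}}

```text
clock: 25.4
position: [0.5348, -0.0088, 0.1999]
tcp_rot: [3.14, 0.0, 1.898]
contact_force: [0.1, -0.1, 0.3]
grip_width: 0.313
```

{"method": "carry_out", "body": {
  "targets": [
    {"offset": [0, 0, 0], "spin": 0, "grip": 8},
    {"offset": [0, 0, 0], "spin": 0, "grip": 8},
    {"offset": [0, 0, 0], "spin": 0, "grip": 8},
    {"offset": [0, 0, 0], "spin": 0, "grip": 8}
  ]
}}

```text
clock: 25.73
position: [0.5346, -0.0084, 0.1996]
tcp_rot: [3.14, 0.0, 1.898]
contact_force: [-0.9, -1.0, 7.6]
grip_width: 0.232
```

```bash
python3 st.py; python3 phase.py|head -1; python3 arc.py -48 36 12 8 .124
```

```text
t 25.73 pos [ 0.5346 -0.0084  0.1996] a -0.0007 phi -51.38 r 0.1174 yawerr -0.08 F ax/ly/z [-1.19 -0.61  7.59] M [-0.336  0.416  0.033] grip 21.8 qd 0.001
n 295 peg phase 1.85  start 4.45
-48->-36 [0.019, -0.057, 0.054] x 8
-36->-24 [0.023, -0.066, 0.041] x 8
-24->-12 [0.025, -0.073, 0.025] x 8
-12->0 [0.026, -0.076, 0.008] x 8
0->12 [0.026, -0.076, -0.008] x 8
12->24 [0.025, -0.073, -0.025] x 8
24->36 [0.023, -0.066, -0.041] x 8
```

{"method": "carry_out", "body": {
  "targets": [
    {"offset": [0.038, -0.114, 0.108], "spin": 0, "grip": 8},
    {"offset": [0.038, -0.114, 0.108], "spin": 0, "grip": 8},
    {"offset": [0.038, -0.114, 0.108], "spin": 0, "grip": 8},
    {"offset": [0.038, -0.114, 0.108], "spin": 0, "grip": 8},
    {"offset": [0.046, -0.132, 0.082], "spin": 0, "grip": 8},
    {"offset": [0.046, -0.132, 0.082], "spin": 0, "grip": 8},
    {"offset": [0.046, -0.132, 0.082], "spin": 0, "grip": 8},
    {"offset": [0.046, -0.132, 0.082], "spin": 0, "grip": 8}
  ]
}}

```text
clock: 26.45
position: [0.5478, -0.0471, 0.2291]
tcp_rot: [3.141, -0.001, 1.899]
contact_force: [6.9, 2.2, -14.4]
grip_width: 0.233
```

```bash
python3 st.py|tee -a log.txt; python3 phase.py|head -1
```

```text
t 26.45 pos [ 0.5478 -0.0471  0.2291] a -0.0008 phi -26.35 r 0.1148 yawerr -0.04 F ax/ly/z [  7.27  -0.18 -14.35] M [ 0.949 -1.475  0.006] grip 21.9 qd 0.13
n 310 peg phase 23.65  start 4.45
```

{"method": "carry_out", "body": {
  "targets": [
    {"offset": [0.025, -0.073, 0.025], "spin": 0, "grip": 8},
    {"offset": [0.025, -0.073, 0.025], "spin": 0, "grip": 8},
    {"offset": [0.025, -0.073, 0.025], "spin": 0, "grip": 8},
    {"offset": [0.025, -0.073, 0.025], "spin": 0, "grip": 8},
    {"offset": [0.025, -0.073, 0.025], "spin": 0, "grip": 8},
    {"offset": [0.025, -0.073, 0.025], "spin": 0, "grip": 8},
    {"offset": [0.025, -0.073, 0.025], "spin": 0, "grip": 8},
    {"offset": [0.025, -0.073, 0.025], "spin": 0, "grip": 8}
  ]
}}

```text
clock: 27.17
position: [0.5555, -0.0697, 0.2368]
tcp_rot: [3.141, -0.002, 1.9]
contact_force: [5.4, 6.7, -13.0]
grip_width: 0.234
```

```bash
python3 st.py|tee -a log.txt; python3 phase.py|head -1
```

```text
t 27.17 pos [ 0.5555 -0.0697  0.2368] a -0.0008 phi -13.75 r 0.1138 yawerr -0.01 F ax/ly/z [  7.3    4.62 -12.96] M [ 1.76  -0.973 -0.002] grip 22.0 qd 0.079
n 299 peg phase 33.96  start 4.45
```

{"method": "carry_out", "body": {
  "targets": [
    {"offset": [0.026, -0.076, 0.008], "spin": 0, "grip": 8},
    {"offset": [0.026, -0.076, 0.008], "spin": 0, "grip": 8},
    {"offset": [0.026, -0.076, 0.008], "spin": 0, "grip": 8},
    {"offset": [0.026, -0.076, 0.008], "spin": 0, "grip": 8},
    {"offset": [0.026, -0.076, 0.008], "spin": 0, "grip": 8},
    {"offset": [0.026, -0.076, 0.008], "spin": 0, "grip": 8},
    {"offset": [0.026, -0.076, 0.008], "spin": 0, "grip": 8},
    {"offset": [0.026, -0.076, 0.008], "spin": 0, "grip": 8}
  ]
}}

```text
clock: 27.88
position: [0.5636, -0.0936, 0.2395]
tcp_rot: [3.142, -0.002, 1.9]
contact_force: [1.4, 8.2, -7.2]
grip_width: 0.232
```

```bash
python3 st.py|tee -a log.txt; python3 phase.py|head -1
```

```text
t 27.88 pos [ 0.5636 -0.0936  0.2395] a -0.0008 phi -0.91 r 0.1132 yawerr 0.0 F ax/ly/z [ 3.96  7.27 -7.23] M [ 2.383 -0.136 -0.045] grip 21.8 qd 0.087
n 302 peg phase 8.22  start 4.45
```

{"method": "carry_out", "body": {
  "targets": [
    {"offset": [0.026, -0.076, -0.012], "spin": 0, "grip": 8},
    {"offset": [0.026, -0.076, -0.012], "spin": 0, "grip": 8},
    {"offset": [0.026, -0.076, -0.012], "spin": 0, "grip": 8},
    {"offset": [0.026, -0.076, -0.012], "spin": 0, "grip": 8},
    {"offset": [0.026, -0.076, -0.012], "spin": 0, "grip": 8},
    {"offset": [0.026, -0.076, -0.012], "spin": 0, "grip": 8},
    {"offset": [0.026, -0.076, -0.012], "spin": 0, "grip": 8},
    {"offset": [0.026, -0.076, -0.012], "spin": 0, "grip": 8}
  ]
}}

```text
clock: 28.6
position: [0.5722, -0.1184, 0.2364]
tcp_rot: [3.141, -0.002, 1.899]
contact_force: [-2.2, 7.8, 4.1]
grip_width: 0.235
```

```bash
python3 st.py|tee -a log.txt; python3 phase.py|head -1
```

```text
t 28.6 pos [ 0.5722 -0.1184  0.2364] a -0.0008 phi 12.54 r 0.1128 yawerr -0.02 F ax/ly/z [0.45 8.1  4.09] M [2.211 0.844 0.151] grip 22.1 qd 0.089
n 308 peg phase 18.79  start 4.45
```

{"method": "carry_out", "body": {
  "targets": [
    {"offset": [0.025, -0.073, -0.025], "spin": 0, "grip": 8},
    {"offset": [0.025, -0.073, -0.025], "spin": 0, "grip": 8},
    {"offset": [0.025, -0.073, -0.025], "spin": 0, "grip": 8},
    {"offset": [0.025, -0.073, -0.025], "spin": 0, "grip": 8},
    {"offset": [0.025, -0.073, -0.025], "spin": 0, "grip": 8},
    {"offset": [0.025, -0.073, -0.025], "spin": 0, "grip": 8},
    {"offset": [0.025, -0.073, -0.025], "spin": 0, "grip": 8},
    {"offset": [0.025, -0.073, -0.025], "spin": 0, "grip": 8}
  ]
}}

```text
clock: 29.32
position: [0.5794, -0.14, 0.2272]
tcp_rot: [-3.141, -0.005, 1.901]
contact_force: [-4.3, 15.5, -6.3]
grip_width: 0.231
```

```bash
python3 st.py|tee -a log.txt; python3 phase.py|head -1
```

```text
t 29.32 pos [ 0.5794 -0.14    0.2272] a -0.0009 phi 25.07 r 0.1114 yawerr 0.06 F ax/ly/z [ 0.97 16.05 -6.28] M [3.999 0.848 0.293] grip 21.7 qd 0.084
n 303 peg phase 30.88  start 4.45
```

{"method": "carry_out", "body": {
  "targets": [
    {"offset": [0.023, -0.066, -0.041], "spin": 0, "grip": 8},
    {"offset": [0.023, -0.066, -0.041], "spin": 0, "grip": 8},
    {"offset": [0.023, -0.066, -0.041], "spin": 0, "grip": 8},
    {"offset": [0.023, -0.066, -0.041], "spin": 0, "grip": 8}
  ]
}}

```text
clock: 29.7
position: [0.5829, -0.1501, 0.2204]
tcp_rot: [-3.14, -0.005, 1.901]
contact_force: [-5.4, 16.0, -5.5]
grip_width: 0.236
```

```bash
python3 st.py|tee -a log.txt; python3 phase.py|head -1
```

```text
t 29.7 pos [ 0.5829 -0.1501  0.2204] a -0.0009 phi 31.63 r 0.1105 yawerr 0.07 F ax/ly/z [ 0.04 16.91 -5.5 ] M [4.162 1.168 0.291] grip 22.2 qd 0.081
n 272 peg phase 1.09  start 4.45
```

{"method": "carry_out", "body": {
  "targets": [
    {"offset": [-0.023, 0.066, 0.045], "spin": 0, "grip": 8},
    {"offset": [-0.023, 0.066, 0.045], "spin": 0, "grip": 8},
    {"offset": [-0.023, 0.066, 0.045], "spin": 0, "grip": 8},
    {"offset": [-0.023, 0.066, 0.045], "spin": 0, "grip": 8},
    {"offset": [-0.025, 0.073, 0.025], "spin": 0, "grip": 8},
    {"offset": [-0.025, 0.073, 0.025], "spin": 0, "grip": 8},
    {"offset": [-0.025, 0.073, 0.025], "spin": 0, "grip": 8},
    {"offset": [-0.025, 0.073, 0.025], "spin": 0, "grip": 8}
  ]
}}

```text
clock: 30.42
position: [0.5764, -0.1309, 0.232]
tcp_rot: [3.141, 0.0, 1.899]
contact_force: [8.6, -0.6, -14.5]
grip_width: 0.235
```

```bash
python3 st.py|tee -a log.txt; python3 phase.py|head -1
```

```text
t 30.42 pos [ 0.5764 -0.1309  0.232 ] a -0.0008 phi 19.60 r 0.1122 yawerr -0.04 F ax/ly/z [  7.91  -3.34 -14.55] M [-0.645 -1.752 -0.011] grip 22.1 qd 0.087
n 304 peg phase 26.78  start 4.45
```

{"method": "carry_out", "body": {
  "targets": [
    {"offset": [-0.025, 0.073, 0.02], "spin": 0, "grip": 8},
    {"offset": [-0.025, 0.073, 0.02], "spin": 0, "grip": 8},
    {"offset": [-0.025, 0.073, 0.02], "spin": 0, "grip": 8},
    {"offset": [-0.025, 0.073, 0.02], "spin": 0, "grip": 8},
    {"offset": [-0.026, 0.076, 0.01], "spin": 0, "grip": 8},
    {"offset": [-0.026, 0.076, 0.01], "spin": 0, "grip": 8}
  ]
}}

```text
clock: 30.97
position: [0.5708, -0.1143, 0.2367]
tcp_rot: [3.14, 0.002, 1.898]
contact_force: [7.3, -5.3, -7.2]
grip_width: 0.232
```

```bash
python3 st.py|tee -a log.txt; python3 phase.py|head -1
```

```text
t 30.97 pos [ 0.5708 -0.1143  0.2367] a -0.0008 phi 10.33 r 0.1123 yawerr -0.08 F ax/ly/z [ 5.16 -7.36 -7.19] M [-1.567 -1.664  0.058] grip 21.8 qd 0.089
n 310 peg phase 19.33  start 4.45
```

{"method": "carry_out", "body": {
  "targets": [
    {"offset": [-0.026, 0.076, 0.008], "spin": 0, "grip": 8},
    {"offset": [-0.026, 0.076, 0.008], "spin": 0, "grip": 8},
    {"offset": [-0.026, 0.076, 0.008], "spin": 0, "grip": 8},
    {"offset": [-0.026, 0.076, 0.008], "spin": 0, "grip": 8},
    {"offset": [-0.026, 0.076, 0.004], "spin": 0, "grip": 8},
    {"offset": [-0.026, 0.076, 0.004], "spin": 0, "grip": 8}
  ]
}}

```text
clock: 31.52
position: [0.5647, -0.0965, 0.2387]
tcp_rot: [3.14, 0.003, 1.898]
contact_force: [8.6, -5.5, -6.2]
grip_width: 0.235
```

```bash
python3 st.py|tee -a log.txt; python3 phase.py|head -1
```

```text
t 31.52 pos [ 0.5647 -0.0965  0.2387] a -0.0008 phi 0.68 r 0.1124 yawerr -0.1 F ax/ly/z [ 6.35 -7.93 -6.19] M [-1.903 -1.7    0.085] grip 22.1 qd 0.091
n 295 peg phase 11.86  start 4.45
```

{"method": "carry_out", "body": {
  "targets": [
    {"offset": [-0.026, 0.076, -0.015], "spin": 0, "grip": 8},
    {"offset": [-0.026, 0.076, -0.015], "spin": 0, "grip": 8},
    {"offset": [-0.026, 0.076, -0.01], "spin": 0, "grip": 8},
    {"offset": [-0.026, 0.076, -0.01], "spin": 0, "grip": 8},
    {"offset": [-0.026, 0.076, -0.01], "spin": 0, "grip": 8},
    {"offset": [-0.026, 0.076, -0.01], "spin": 0, "grip": 8}
  ]
}}

```text
clock: 32.07
position: [0.5587, -0.0788, 0.2368]
tcp_rot: [3.139, 0.003, 1.897]
contact_force: [2.9, -6.7, 7.5]
grip_width: 0.236
```

```bash
python3 st.py|tee -a log.txt; python3 phase.py|head -1
```

```text
t 32.07 pos [ 0.5587 -0.0788  0.2368] a -0.0007 phi -8.95 r 0.1118 yawerr -0.14 F ax/ly/z [ 0.58 -7.29  7.51] M [-2.108 -0.401  0.123] grip 22.1 qd 0.088
n 302 peg phase 4.29  start 4.45
```

{"method": "carry_out", "body": {
  "targets": [
    {"offset": [-0.025, 0.073, -0.016], "spin": 0, "grip": 8},
    {"offset": [-0.025, 0.073, -0.016], "spin": 0, "grip": 8},
    {"offset": [-0.025, 0.073, -0.016], "spin": 0, "grip": 8},
    {"offset": [-0.025, 0.073, -0.02], "spin": 0, "grip": 8},
    {"offset": [-0.025, 0.073, -0.02], "spin": 0, "grip": 8},
    {"offset": [-0.025, 0.073, -0.02], "spin": 0, "grip": 8}
  ]
}}

```text
clock: 32.62
position: [0.5526, -0.0611, 0.2323]
tcp_rot: [3.139, 0.002, 1.898]
contact_force: [3.8, -6.3, 6.6]
grip_width: 0.23
```

```bash
python3 st.py|tee -a log.txt; python3 phase.py|head -1
```

```text
t 32.62 pos [ 0.5526 -0.0611  0.2323] a -0.0007 phi -18.82 r 0.1120 yawerr -0.12 F ax/ly/z [ 1.51 -7.2   6.6 ] M [-2.076 -0.449  0.102] grip 21.6 qd 0.083
n 293 peg phase 32.38  start 4.45
```

{"method": "carry_out", "body": {
  "targets": [
    {"offset": [-0.024, 0.07, -0.024], "spin": 0, "grip": 8},
    {"offset": [-0.024, 0.07, -0.024], "spin": 0, "grip": 8},
    {"offset": [-0.024, 0.07, -0.024], "spin": 0, "grip": 8},
    {"offset": [-0.024, 0.07, -0.028], "spin": 0, "grip": 8},
    {"offset": [-0.024, 0.07, -0.028], "spin": 0, "grip": 8},
    {"offset": [-0.024, 0.07, -0.028], "spin": 0, "grip": 8}
  ]
}}

```text
clock: 33.17
position: [0.5469, -0.0443, 0.2258]
tcp_rot: [3.139, 0.002, 1.898]
contact_force: [4.9, -6.7, 3.0]
grip_width: 0.232
```

```bash
python3 st.py|tee -a log.txt; python3 phase.py|head -1
```

```text
t 33.17 pos [ 0.5469 -0.0443  0.2258] a -0.0008 phi -28.40 r 0.1131 yawerr -0.13 F ax/ly/z [ 2.49 -7.93  2.97] M [-2.268 -0.844  0.123] grip 21.8 qd 0.075
n 303 peg phase 24.9  start 4.45
```

{"method": "carry_out", "body": {
  "targets": [
    {"offset": [0.024, -0.07, 0.028], "spin": 0, "grip": 8},
    {"offset": [0.024, -0.07, 0.028], "spin": 0, "grip": 8},
    {"offset": [0.024, -0.07, 0.028], "spin": 0, "grip": 8},
    {"offset": [0.024, -0.07, 0.024], "spin": 0, "grip": 8},
    {"offset": [0.024, -0.07, 0.024], "spin": 0, "grip": 8},
    {"offset": [0.024, -0.07, 0.024], "spin": 0, "grip": 8}
  ]
}}

```text
clock: 33.72
position: [0.5516, -0.0581, 0.2311]
tcp_rot: [3.141, -0.002, 1.9]
contact_force: [1.1, 8.6, -2.2]
grip_width: 0.23
```

```bash
python3 st.py|tee -a log.txt; python3 phase.py|head -1
```

```text
t 33.72 pos [ 0.5516 -0.0581  0.2311] a -0.0008 phi -20.55 r 0.1119 yawerr -0.01 F ax/ly/z [ 3.84  7.78 -2.22] M [2.131 0.03  0.014] grip 21.7 qd 0.076
n 304 peg phase 31.26  start 4.45
```

{"method": "carry_out", "body": {
  "targets": [
    {"offset": [0.025, -0.073, 0.02], "spin": 0, "grip": 8},
    {"offset": [0.025, -0.073, 0.02], "spin": 0, "grip": 8},
    {"offset": [0.025, -0.073, 0.02], "spin": 0, "grip": 8},
    {"offset": [0.025, -0.073, 0.016], "spin": 0, "grip": 8},
    {"offset": [0.025, -0.073, 0.016], "spin": 0, "grip": 8},
    {"offset": [0.025, -0.073, 0.016], "spin": 0, "grip": 8}
  ]
}}

```text
clock: 34.27
position: [0.5575, -0.0755, 0.2352]
tcp_rot: [3.141, -0.002, 1.9]
contact_force: [2.6, 8.1, -5.8]
grip_width: 0.236
```

```bash
python3 st.py|tee -a log.txt; python3 phase.py|head -1
```

```text
t 34.27 pos [ 0.5575 -0.0755  0.2352] a -0.0008 phi -10.83 r 0.1109 yawerr -0.01 F ax/ly/z [ 5.07  6.86 -5.8 ] M [ 2.24  -0.235 -0.026] grip 22.2 qd 0.082
n 311 peg phase 2.78  start 4.45
```

{"method": "carry_out", "body": {
  "targets": [
    {"offset": [0.026, -0.076, 0.01], "spin": 0, "grip": 8},
    {"offset": [0.026, -0.076, 0.01], "spin": 0, "grip": 8},
    {"offset": [0.026, -0.076, 0.01], "spin": 0, "grip": 8},
    {"offset": [0.026, -0.076, 0.01], "spin": 0, "grip": 8},
    {"offset": [0.026, -0.076, 0.008], "spin": 0, "grip": 8},
    {"offset": [0.026, -0.076, 0.008], "spin": 0, "grip": 8}
  ]
}}

```text
clock: 34.82
position: [0.5636, -0.0934, 0.2371]
tcp_rot: [-3.141, -0.003, 1.9]
contact_force: [2.0, 8.5, -9.3]
grip_width: 0.227
```

```bash
python3 st.py|tee -a log.txt; python3 phase.py|head -1
```

```text
t 34.82 pos [ 0.5636 -0.0934  0.2371] a -0.0008 phi -1.00 r 0.1108 yawerr 0.0 F ax/ly/z [ 4.68  7.4  -9.27] M [ 2.54e+00 -4.40e-01  1.00e-03] grip 21.4 qd 0.087
n 302 peg phase 10.41  start 4.45
```

{"method": "carry_out", "body": {
  "targets": [
    {"offset": [0.026, -0.076, 0], "spin": 0, "grip": 8},
    {"offset": [0.026, -0.076, 0], "spin": 0, "grip": 8},
    {"offset": [0.026, -0.076, -0.004], "spin": 0, "grip": 8},
    {"offset": [0.026, -0.076, -0.004], "spin": 0, "grip": 8},
    {"offset": [0.026, -0.076, -0.008], "spin": 0, "grip": 8},
    {"offset": [0.026, -0.076, -0.008], "spin": 0, "grip": 8}
  ]
}}

```text
clock: 35.37
position: [0.5698, -0.1117, 0.2363]
tcp_rot: [-3.141, -0.003, 1.9]
contact_force: [-1.1, 9.5, -1.3]
grip_width: 0.233
```

```bash
python3 st.py|tee -a log.txt; python3 phase.py|head -1
```

```text
t 35.37 pos [ 0.5698 -0.1117  0.2363] a -0.0008 phi 8.94 r 0.1114 yawerr 0.01 F ax/ly/z [ 2.03  9.33 -1.26] M [2.631 0.163 0.028] grip 21.9 qd 0.09
n 299 peg phase 17.94  start 4.45
```

```bash
cat > fit2.py <<'E'
import numpy as np
from scipy.optimize import least_squares
# grp, s, theta, phi, F_a,Fl, Fz, Mx,My
D=np.array([
(0,1,9.5,-2.83,.61,7.75,-4.05,2.044,.436),(0,1,19.7,9.4,-1.71,6.31,1.42,1.838,.864),(0,1,30,21.66,-3.6,4.91,6.37,1.111,1.003),(0,1,40,33.9,-1.84,1.65,8.34,.484,.83),
(0,-1,40.75,33.68,5.25,.16,-19.01,.236,-1.284),(0,-1,30.9,22.07,6.18,-1.76,-17.49,-.469,-1.6),(0,-1,21.2,10.59,5.1,-5.7,-14.41,-1.299,-1.614),(0,-1,16.8,5.31,1.41,-8.05,.62,-2.198,-.667),(0,-1,11.8,-.71,.5,-7.47,2.83,-2.144,-.455),(0,-1,6.8,-6.74,-.56,-6.85,5.13,-2.046,-.087),(0,-1,2,-12.82,-3.06,-5.2,8.79,-1.866,.467),
(1,1,19.2,-29.23,8.15,-1.83,-17.96,.615,-1.786),(1,1,36.3,-9.63,6.4,3.26,-15.13,1.532,-1.196),(1,1,54.4,11.92,4.63,6.52,-6.48,2.069,-.294),
(2,1,104.4,-18.12,2.18,5.38,2.35,1.786,.121),(2,1,122.8,4.46,.76,4.42,6.67,1.398,.346),(2,1,136.5,20.97,1.96,5.89,.84,1.842,.041),(2,1,141.1,26.49,1.22,5.69,2.06,1.702,.086),
(3,1,163.2,-26.35,7.27,-.18,-14.35,.949,-1.475),(3,1,173.5,-13.75,7.3,4.62,-12.96,1.76,-.973),(3,1,183.8,-.91,3.96,7.27,-7.23,2.383,-.136),(3,1,194.3,12.54,.45,8.1,4.09,2.211,.844),
(3,-1,202.3,19.6,7.91,-3.34,-14.55,-.645,-1.752),(3,-1,194.9,10.33,5.16,-7.36,-7.19,-1.567,-1.664),(3,-1,187.4,.68,6.35,-7.93,-6.19,-1.903,-1.7),(3,-1,179.84,-8.95,.58,-7.29,7.51,-2.108,-.401),(3,-1,171.9,-18.82,1.51,-7.2,6.6,-2.076,-.449),(3,-1,164.5,-28.4,2.49,-7.93,2.97,-2.268,-.844),
(3,1,170.8,-20.55,3.84,7.78,-2.22,2.131,.03),(3,1,178.3,-10.83,5.07,6.86,-5.8,2.24,-.235),(3,1,186.0,-1.0,4.68,7.4,-9.27,2.54,-.44),(3,1,193.5,8.94,2.03,9.33,-1.26,2.631,.163)],float)
g,s,th,ph,fa,fl,fz,mx,my=D.T; g=g.astype(int); p=np.radians(ph); t=np.radians(th)
ma=mx*np.cos(.329)+my*np.sin(.329); ml=-mx*np.sin(.329)+my*np.cos(.329)
ft=fl*np.cos(p)+fz*np.sin(p); rad=-fl*np.sin(p)+fz*np.cos(p)
print("h from ml=-h fa:",-(ml@fa)/(fa@fa))
def show(n,x,r):
    cov=np.linalg.pinv(r.jac.T@r.jac)*max(1,2*r.cost/(len(r.fun)-len(x))); print(n,"b",round(np.degrees(x[0]),1),"sd",round(np.degrees(cov[0,0]**.5),1),"bottom",round(180-np.degrees(x[0]),1),np.round(x[1:],3), "rms",np.sqrt(np.mean(r.fun**2)))
def run(n,f,x0,ls='soft_l1'):
    r=least_squares(f,x0,loss=ls); show(n,r.x,r); return r
# A: tangential force, K per group
w=1/(.4+.04*np.abs(rad))
K=lambda k:k[np.minimum(g,3)]
run("A perK",lambda x:(s*K(x[2:6])-x[1]*np.sin(t+x[0])-ft)*w,[0,3,7,7,7,8])
run("A perK+rad",lambda x:(s*K(x[2:6])-x[1]*np.sin(t+x[0])+x[6]*rad-ft)*w,[0,3,7,7,7,8,0])
run("A a fixed 3.2",lambda x:(s*K(x[1:5])-3.2*np.sin(t+x[0])-ft)*w,[0,7,7,7,8])
m=g==3
run("A only grip3, a=3.2",lambda x:((s*x[1]-3.2*np.sin(t+x[0])-ft)*w)[m],[0,8])
# B: full wrench about hub: T = .118*ft - (ma - h*fl), D=.5
for h in (.235,.243,.25):
  def T(hh): return .118*ft-(ma-hh*fl)
  run("B h=%.3f"%h,lambda x:(s*x[2]-x[1]*np.sin(t+x[0])-T(h))/.1,[0,.4,.5])
run("B hfree D=.5",lambda x:(s*.5-x[1]*np.sin(t+x[0])-(.118*ft-ma+x[2]*fl))/.1,[0,.4,.243])
r=run("B hfree, zoff lever",lambda x:(s*.5-x[1]*np.sin(t+x[0])-(.118*ft-ma+x[2]*fl+x[3]*fz))/.1,[0,.4,.243,0])
for i in range(len(D)): print(int(g[i]),int(s[i]),th[i],"ft %.2f rad %.1f"%(ft[i],rad[i]),"resB %.2f"%(r.fun[i]*.1))
E
python3 fit2.py
```

```text
h from ml=-h fa: 0.21218989719822942
A perK b -5.9 sd 3.8 bottom 185.9 [2.587 7.461 7.162 7.574 8.236] rms 0.7608229210688401
A perK+rad b -4.8 sd 3.9 bottom 184.8 [2.592 7.437 7.495 7.535 8.27  0.026] rms 0.730851792768655
A a fixed 3.2 b -6.7 sd 2.9 bottom 186.7 [7.493 7.483 8.084 8.234] rms 0.8061737724592087
A only grip3, a=3.2 b -4.2 sd 3.9 bottom 184.2 [8.208] rms 0.9454498270482691
B h=0.235 b -10.1 sd 6.0 bottom 190.1 [0.312 0.521] rms 1.4359966608697685
B h=0.243 b -9.0 sd 5.9 bottom 189.0 [0.332 0.57 ] rms 1.4538835835946036
B h=0.250 b -8.3 sd 5.8 bottom 188.3 [0.349 0.614] rms 1.4964520346957626
B hfree D=.5 b -10.9 sd 6.2 bottom 190.9 [0.304 0.231] rms 1.4382185659140572
B hfree, zoff lever b -11.8 sd 6.3 bottom 191.8 [ 0.299  0.23  -0.003] rms 1.4189053241903058
0 1 9.5 ft 7.94 rad -3.7 resB -0.15
0 1 19.7 ft 6.46 rad 0.4 resB 0.27
0 1 30.0 ft 6.91 rad 4.1 resB -0.15
0 1 40.0 ft 6.02 rad 6.0 resB 0.02
0 -1 40.75 ft -10.41 rad -15.9 resB 0.30
0 -1 30.9 ft -8.20 rad -15.5 resB -0.23
0 -1 21.2 ft -8.25 rad -13.1 resB -0.05
0 -1 16.8 ft -7.96 rad 1.4 resB -0.03
0 -1 11.8 ft
[... 195 characters left out ...]
 -7.7 resB 0.05
2 1 104.4 ft 4.38 rad 3.9 resB 0.18
2 1 122.8 ft 4.93 rad 6.3 resB 0.08
2 1 136.5 ft 5.80 rad -1.3 resB -0.03
2 1 141.1 ft 6.01 rad -0.7 resB -0.11
3 1 163.2 ft 6.21 rad -12.9 resB 0.05
3 1 173.5 ft 7.57 rad -11.5 resB -0.23
3 1 183.8 ft 7.38 rad -7.1 resB 0.10
3 1 194.3 ft 8.79 rad 2.2 resB -0.01
3 -1 202.3 ft -8.03 rad -12.6 resB 0.05
3 -1 194.9 ft -8.53 rad -5.8 resB 0.18
3 -1 187.4 ft -8.00 rad -6.1 resB -0.12
3 -1 179.84 ft -8.37 rad 6.3 resB 0.00
3 -1 171.9 ft -8.94 rad 3.9 resB 0.02
3 -1 164.5 ft -8.39 rad -1.2 resB -0.23
3 1 170.8 ft 8.06 rad 0.7 resB -0.33
3 1 178.3 ft 7.83 rad -4.4 resB -0.04
3 1 186.0 ft 7.56 rad -9.1 resB 0.11
3 1 193.5 ft 9.02 rad -2.7 resB -0.16
```

The estimates cluster at 184–188°. I'll take one more finely sampled pass each way around there to tighten it.

{"method": "carry_out", "body": {
  "targets": [
    {"offset": [-0.026, 0.076, 0.008], "spin": 0, "grip": 8},
    {"offset": [-0.026, 0.076, 0.008], "spin": 0, "grip": 8},
    {"offset": [-0.026, 0.076, 0.008], "spin": 0, "grip": 8}
  ]
}}

```text
clock: 35.67
position: [0.5676, -0.1052, 0.2374]
tcp_rot: [3.141, 0.002, 1.898]
contact_force: [10.2, -4.4, -12.0]
grip_width: 0.229
```

```bash
python3 st.py|tee -a log.txt
```

```text
t 35.67 pos [ 0.5676 -0.1052  0.2374] a -0.0008 phi 5.38 r 0.1116 yawerr -0.09 F ax/ly/z [  8.19  -7.43 -12.03] M [-1.561 -2.166  0.053] grip 21.5 qd 0.09
```

{"method": "carry_out", "body": {
  "targets": [
    {"offset": [-0.026, 0.076, 0.004], "spin": 0, "grip": 8},
    {"offset": [-0.026, 0.076, 0.004], "spin": 0, "grip": 8}
  ]
}}

```text
clock: 35.83
position: [0.5656, -0.0994, 0.238]
tcp_rot: [3.14, 0.002, 1.898]
contact_force: [9.5, -5.7, -9.4]
grip_width: 0.232
```

```bash
python3 st.py|tee -a log.txt
```

```text
t 35.83 pos [ 0.5656 -0.0994  0.238 ] a -0.0008 phi 2.23 r 0.1118 yawerr -0.1 F ax/ly/z [ 7.17 -8.47 -9.37] M [-1.769 -2.08   0.055] grip 21.8 qd 0.09
```

{"method": "carry_out", "body": {
  "targets": [
    {"offset": [-0.026, 0.076, 0.002], "spin": 0, "grip": 8},
    {"offset": [-0.026, 0.076, 0.002], "spin": 0, "grip": 8}
  ]
}}

```text
clock: 36.0
position: [0.5636, -0.0934, 0.2383]
tcp_rot: [3.14, 0.002, 1.898]
contact_force: [9.6, -5.6, -9.3]
grip_width: 0.23
```

```bash
python3 st.py|tee -a log.txt
```

```text
t 36.0 pos [ 0.5636 -0.0934  0.2383] a -0.0008 phi -0.98 r 0.1120 yawerr -0.11 F ax/ly/z [ 7.28 -8.43 -9.27] M [-1.904 -2.092  0.088] grip 21.6 qd 0.089
```

{"method": "carry_out", "body": {
  "targets": [
    {"offset": [-0.026, 0.076, 0], "spin": 0, "grip": 8},
    {"offset": [-0.026, 0.076, 0], "spin": 0, "grip": 8}
  ]
}}

```text
clock: 36.17
position: [0.5616, -0.0875, 0.2383]
tcp_rot: [3.14, 0.002, 1.898]
contact_force: [10.3, -5.7, -9.2]
grip_width: 0.231
```

```bash
python3 st.py|tee -a log.txt; python3 phase.py|head -1
```

```text
t 36.17 pos [ 0.5616 -0.0875  0.2383] a -0.0008 phi -4.21 r 0.1123 yawerr -0.11 F ax/ly/z [ 7.93 -8.75 -9.17] M [-2.01  -2.263  0.05 ] grip 21.7 qd 0.091
n 308 peg phase 7.61  start 4.45
```

{"method": "carry_out", "body": {
  "targets": [
    {"offset": [-0.026, 0.076, -0.002], "spin": 0, "grip": 8},
    {"offset": [-0.026, 0.076, -0.002], "spin": 0, "grip": 8}
  ]
}}

```text
clock: 36.38
position: [0.5596, -0.0815, 0.238]
tcp_rot: [3.14, 0.003, 1.898]
contact_force: [10.9, -7.2, -11.3]
grip_width: 0.231
```

```bash
python3 st.py|tee -a log.txt
```

```text
t 36.38 pos [ 0.5596 -0.0815  0.238 ] a -0.0008 phi -7.39 r 0.1127 yawerr -0.12 F ax/ly/z [  7.96 -10.32 -11.27] M [-2.131 -2.48   0.081] grip 21.7 qd 0.092
```

{"method": "carry_out", "body": {
  "targets": [
    {"offset": [-0.026, 0.076, -0.005], "spin": 0, "grip": 8},
    {"offset": [-0.026, 0.076, -0.005], "spin": 0, "grip": 8}
  ]
}}

```text
clock: 36.55
position: [0.5575, -0.0755, 0.2376]
tcp_rot: [3.14, 0.003, 1.898]
contact_force: [13.4, -8.5, -13.0]
grip_width: 0.234
```

```bash
python3 st.py|tee -a log.txt
```

```text
t 36.55 pos [ 0.5575 -0.0755  0.2376] a -0.0008 phi -10.60 r 0.1132 yawerr -0.12 F ax/ly/z [  9.93 -12.32 -12.97] M [-2.322 -2.652  0.122] grip 22.0 qd 0.09
```

{"method": "carry_out", "body": {
  "targets": [
    {"offset": [-0.026, 0.076, -0.008], "spin": 0, "grip": 8},
    {"offset": [-0.026, 0.076, -0.008], "spin": 0, "grip": 8}
  ]
}}

```text
clock: 36.72
position: [0.5555, -0.0696, 0.2369]
tcp_rot: [3.14, 0.003, 1.898]
contact_force: [14.0, -9.7, -14.8]
grip_width: 0.234
```

```bash
python3 st.py|tee -a log.txt
```

```text
t 36.72 pos [ 0.5555 -0.0696  0.2369] a -0.0008 phi -13.79 r 0.1139 yawerr -0.12 F ax/ly/z [ 10.06 -13.73 -14.77] M [-2.534 -2.894  0.088] grip 22.0 qd 0.091
```

{"method": "carry_out", "body": {
  "targets": [
    {"offset": [-0.026, 0.076, -0.012], "spin": 0, "grip": 8},
    {"offset": [-0.026, 0.076, -0.012], "spin": 0, "grip": 8}
  ]
}}

```text
clock: 36.88
position: [0.5535, -0.0637, 0.236]
tcp_rot: [3.14, 0.003, 1.897]
contact_force: [14.4, -10.1, -13.8]
grip_width: 0.232
```

```bash
python3 st.py|tee -a log.txt; python3 phase.py|head -1
```

```text
t 36.88 pos [ 0.5535 -0.0637  0.236 ] a -0.0008 phi -16.91 r 0.1146 yawerr -0.14 F ax/ly/z [ 10.4  -14.18 -13.77] M [-2.707 -2.944  0.104] grip 21.8 qd 0.09
n 296 peg phase 33.98  start 4.45
```

{"method": "carry_out", "body": {
  "targets": [
    {"offset": [0.026, -0.076, -0.012], "spin": 0, "grip": 8},
    {"offset": [0.026, -0.076, -0.008], "spin": 0, "grip": 8},
    {"offset": [0.026, -0.076, 0.008], "spin": 0, "grip": 8},
    {"offset": [0.026, -0.076, 0.016], "spin": 0, "grip": 8},
    {"offset": [0.026, -0.076, 0.016], "spin": 0, "grip": 8},
    {"offset": [0.026, -0.076, 0.014], "spin": 0, "grip": 8}
  ]
}}

```text
clock: 37.43
position: [0.5586, -0.0787, 0.2378]
tcp_rot: [3.141, -0.003, 1.9]
contact_force: [-1.8, 8.5, 3.3]
grip_width: 0.23
```

```bash
python3 st.py|tee -a log.txt; python3 phase.py|head -1
```

```text
t 37.43 pos [ 0.5586 -0.0787  0.2378] a -0.0008 phi -8.92 r 0.1128 yawerr -0.01 F ax/ly/z [1.07 8.64 3.34] M [2.256 0.644 0.033] grip 21.6 qd 0.084
n 300 peg phase 4.21  start 4.45
```

{"method": "carry_out", "body": {
  "targets": [
    {"offset": [0.026, -0.076, 0.012], "spin": 0, "grip": 8},
    {"offset": [0.026, -0.076, 0.008], "spin": 0, "grip": 8},
    {"offset": [0.026, -0.076, 0.004], "spin": 0, "grip": 8}
  ]
}}

```text
clock: 37.73
position: [0.5617, -0.0877, 0.2385]
tcp_rot: [3.141, -0.003, 1.9]
contact_force: [-1.0, 7.9, 3.9]
grip_width: 0.231
```

```bash
python3 st.py|tee -a log.txt; python3 phase.py|head -1
```

```text
t 37.73 pos [ 0.5617 -0.0877  0.2385] a -0.0008 phi -4.06 r 0.1124 yawerr -0.01 F ax/ly/z [1.64 7.82 3.94] M [2.279 0.587 0.049] grip 21.7 qd 0.089
n 304 peg phase 7.98  start 4.45
```

{"method": "carry_out", "body": {
  "targets": [
    {"offset": [0.026, -0.076, 0.006], "spin": 0, "grip": 8},
    {"offset": [0.026, -0.076, 0.004], "spin": 0, "grip": 8},
    {"offset": [0.026, -0.076, 0.002], "spin": 0, "grip": 8},
    {"offset": [0.026, -0.076, 0], "spin": 0, "grip": 8}
  ]
}}

```text
clock: 38.12
position: [0.5657, -0.0997, 0.2386]
tcp_rot: [3.141, -0.003, 1.9]
contact_force: [0.2, 9.6, -2.2]
grip_width: 0.232
```

```bash
python3 st.py|tee -a log.txt; python3 phase.py|head -1
```

```text
t 38.12 pos [ 0.5657 -0.0997  0.2386] a -0.0008 phi 2.40 r 0.1124 yawerr -0.0 F ax/ly/z [ 3.29  9.01 -2.17] M [2.44  0.182 0.007] grip 21.8 qd 0.089
n 300 peg phase 12.98  start 4.45
```

{"method": "carry_out", "body": {
  "targets": [
    {"offset": [0.026, -0.076, -0.002], "spin": 0, "grip": 8},
    {"offset": [0.026, -0.076, -0.004], "spin": 0, "grip": 8},
    {"offset": [0.026, -0.076, -0.006], "spin": 0, "grip": 8},
    {"offset": [0.026, -0.076, -0.008], "spin": 0, "grip": 8}
  ]
}}

```text
clock: 38.5
position: [0.5698, -0.1117, 0.2377]
tcp_rot: [-3.142, -0.003, 1.9]
contact_force: [-0.0, 9.6, -0.8]
grip_width: 0.234
```

```bash
python3 st.py|tee -a log.txt; python3 phase.py|head -1
```

```text
t 38.5 pos [ 0.5698 -0.1117  0.2377] a -0.0008 phi 8.87 r 0.1128 yawerr 0.0 F ax/ly/z [ 3.09  9.08 -0.8 ] M [2.54  0.237 0.012] grip 22.0 qd 0.089
n 302 peg phase 17.97  start 4.45
```

{"method": "carry_out", "body": {
  "targets": [
    {"offset": [-0.026, 0.076, 0], "spin": 0, "grip": 8},
    {"offset": [-0.026, 0.076, 0], "spin": 0, "grip": 8},
    {"offset": [-0.026, 0.076, 0], "spin": 0, "grip": 8},
    {"offset": [-0.026, 0.076, 0], "spin": 0, "grip": 8}
  ]
}}

```text
clock: 38.88
position: [0.5669, -0.1029, 0.2386]
tcp_rot: [3.14, 0.002, 1.898]
contact_force: [6.2, -6.8, 1.8]
grip_width: 0.232
```

```bash
python3 st.py|tee -a log.txt; python3 phase.py|head -1
```

```text
t 38.88 pos [ 0.5669 -0.1029  0.2386] a -0.0008 phi 4.09 r 0.1126 yawerr -0.12 F ax/ly/z [ 3.66 -8.46  1.85] M [-2.054 -1.191  0.131] grip 21.8 qd 0.09
n 303 peg phase 14.07  start 4.45
```

{"method": "carry_out", "body": {
  "targets": [
    {"offset": [-0.026, 0.076, 0.002], "spin": 0, "grip": 8},
    {"offset": [-0.026, 0.076, 0], "spin": 0, "grip": 8},
    {"offset": [-0.026, 0.076, -0.002], "spin": 0, "grip": 8},
    {"offset": [-0.026, 0.076, -0.004], "spin": 0, "grip": 8}
  ]
}}

```text
clock: 39.27
position: [0.5628, -0.0909, 0.2387]
tcp_rot: [3.14, 0.003, 1.898]
contact_force: [6.0, -7.4, 2.5]
grip_width: 0.233
```

```bash
python3 st.py|tee -a log.txt; python3 phase.py|head -1
```

```text
t 39.27 pos [ 0.5628 -0.0909  0.2387] a -0.0008 phi -2.36 r 0.1125 yawerr -0.13 F ax/ly/z [ 3.25 -8.96  2.47] M [-2.102 -0.985  0.076] grip 21.9 qd 0.09
n 296 peg phase 9.03  start 4.45
```

{"method": "carry_out", "body": {
  "targets": [
    {"offset": [-0.026, 0.076, -0.008], "spin": 0, "grip": 8},
    {"offset": [-0.026, 0.076, -0.01], "spin": 0, "grip": 8},
    {"offset": [-0.026, 0.076, -0.012], "spin": 0, "grip": 8},
    {"offset": [-0.026, 0.076, -0.014], "spin": 0, "grip": 8}
  ]
}}

```text
clock: 39.65
position: [0.5587, -0.0788, 0.2373]
tcp_rot: [3.139, 0.002, 1.897]
contact_force: [3.5, -6.6, 9.0]
grip_width: 0.235
```

```bash
python3 st.py|tee -a log.txt; python3 phase.py|head -1
```

```text
t 39.65 pos [ 0.5587 -0.0788  0.2373] a -0.0007 phi -8.91 r 0.1123 yawerr -0.14 F ax/ly/z [ 1.17 -7.38  8.97] M [-2.02  -0.457  0.057] grip 22.1 qd 0.086
n 303 peg phase 3.99  start 4.45
```

```bash
python3 - <<'E'
src=open('fit2.py').read()
src=src.replace("(3,1,193.5,8.94,2.03,9.33,-1.26,2.631,.163)]","""(3,1,193.5,8.94,2.03,9.33,-1.26,2.631,.163),
(3,1,179.76,-8.92,1.07,8.64,3.34,2.256,.644),(3,1,183.5,-4.06,1.64,7.82,3.94,2.279,.587),(3,1,188.5,2.4,3.29,9.01,-2.17,2.44,.182),(3,1,193.5,8.87,3.09,9.08,-.8,2.54,.237),
(3,-1,189.6,4.09,3.66,-8.46,1.85,-2.054,-1.191),(3,-1,184.6,-2.36,3.25,-8.96,2.47,-2.102,-.985),(3,-1,179.54,-8.91,1.17,-7.38,8.97,-2.02,-.457),
(3,-1,191.3,5.38,8.19,-7.43,-12.03,-1.561,-2.166),(3,-1,188.8,2.23,7.17,-8.47,-9.37,-1.769,-2.08),(3,-1,186.,-.98,7.28,-8.43,-9.27,-1.904,-2.092),(3,-1,183.2,-4.21,7.93,-8.75,-9.17,-2.01,-2.263)]""")
src=src.replace("for i in range(len(D)): print","for i in []: print")
src+='''
for q in (.02,.08,.2):
    w=1/(.35+q*np.abs(rad))
    for a in (2.6,2.9,3.3): run("q%.2f a%.1f all"%(q,a),lambda x:(s*K(x[1:5])-a*np.sin(t+x[0])-ft)*w,[0,7,7,7,8]); m=g==3; run("   grip3",lambda x:((s*x[1]-a*np.sin(t+x[0])-ft)*w)[m],[0,8])
'''
open('fit3.py','w').write(src)
E
python3 fit3.py
```

```text
h from ml=-h fa: 0.20160625728160197
A perK b -7.0 sd 2.8 bottom 187.0 [2.688 7.484 7.179 7.685 8.368] rms 0.7594282820168868
A perK+rad b -6.7 sd 2.9 bottom 186.7 [2.724 7.476 7.36  7.696 8.37  0.013] rms 0.7520577186963434
A a fixed 3.2 b -7.5 sd 2.4 bottom 187.5 [7.508 7.451 8.107 8.368] rms 0.7879364536873711
A only grip3, a=3.2 b -6.5 sd 2.8 bottom 186.5 [8.363] rms 0.8816747408592878
B h=0.235 b -10.6 sd 5.1 bottom 190.6 [0.347 0.551] rms 1.4918148785205567
B h=0.243 b -9.9 sd 5.0 bottom 189.9 [0.371 0.604] rms 1.5340818306942308
B h=0.250 b -9.5 sd 4.9 bottom 189.5 [0.39  0.651] rms 1.5932287532367413
B hfree D=.5 b -11.6 sd 5.2 bottom 191.6 [0.324 0.226] rms 1.478375771635478
B hfree, zoff lever b -11.6 sd 5.3 bottom 191.6 [ 0.321  0.226 -0.001] rms 1.4765740832518506
q0.02 a2.6 all b -7.5 sd 2.4 bottom 187.5 [7.497 7.117 7.596 8.354] rms 1.0022675907695535
   grip3 b -7.3 sd 2.8 bottom 187.3 [8.355] rms 1.0682135810488187
q0.02 a2.9 all b -7.7 sd 2.2 bottom 187.7 [7.512 7.278 7.845 8.354] rms 1.003790370374396
   grip3 b -7.0 sd 2.5 bottom 187.0 [8.354] rms 1.0980487288622
q
[... 403 characters left out ...]
76
   grip3 b -5.6 sd 3.5 bottom 185.6 [8.391] rms 0.7433900637468838
q0.08 a3.3 all b -6.6 sd 2.5 bottom 186.6 [7.454 7.535 8.217 8.395] rms 0.7073639869264442
   grip3 b -5.6 sd 3.1 bottom 185.6 [8.384] rms 0.7993051570776954
q0.20 a2.6 all b -3.9 sd 4.5 bottom 183.9 [7.345 7.198 7.658 8.401] rms 0.4111650963890124
   grip3 b -3.8 sd 5.9 bottom 183.8 [8.4] rms 0.4570311645451384
q0.20 a2.9 all b -4.5 sd 4.0 bottom 184.5 [7.367 7.367 7.897 8.408] rms 0.43156561957254636
   grip3 b -3.8 sd 5.3 bottom 183.8 [8.398] rms 0.48754644731619234
q0.20 a3.3 all b -5.2 sd 3.6 bottom 185.2 [7.395 7.589 8.219 8.415] rms 0.469357342175013
   grip3 b -3.9 sd 4.8 bottom 183.9 [8.393] rms 0.5341499724364257
```

The estimates agree on about 186.5° ± 3°, which is peg phase 10.95. Moving there and settling.

{"method": "carry_out", "body": {
  "targets": [
    {"offset": [0.026, -0.076, 0.014], "spin": 0, "grip": 8},
    {"offset": [0.026, -0.076, 0.012], "spin": 0, "grip": 8},
    {"offset": [0.026, -0.076, 0.01], "spin": 0, "grip": 8},
    {"offset": [0.026, -0.076, 0.006], "spin": 0, "grip": 8},
    {"offset": [0.026, -0.076, 0.004], "spin": 0, "grip": 8},
    {"offset": [0.026, -0.076, 0.002], "spin": 0, "grip": 8},
    {"offset": [0, 0, 0], "spin": 0, "grip": 8}
  ]
}}

```text
clock: 40.28
position: [0.5639, -0.0944, 0.2381]
tcp_rot: [3.141, -0.002, 1.899]
contact_force: [1.6, 5.4, 1.3]
grip_width: 0.23
```

```bash
python3 st.py; python3 phase.py|head -1
```

```text
t 40.28 pos [ 0.5639 -0.0944  0.2381] a -0.0008 phi -0.47 r 0.1118 yawerr -0.04 F ax/ly/z [3.28 4.54 1.3 ] M [ 1.621 -0.027  0.039] grip 21.6 qd 0.011
n 302 peg phase 10.59  start 4.45
```

{"method": "carry_out", "body": {
  "targets": [
    {"offset": [0, 0, 0], "spin": 0, "grip": 8},
    {"offset": [0, 0, 0], "spin": 0, "grip": 8}
  ]
}}

```text
clock: 40.5
position: [0.5639, -0.0944, 0.2381]
tcp_rot: [3.141, -0.001, 1.899]
contact_force: [1.7, 4.7, 1.1]
grip_width: 0.235
```

```bash
python3 st.py; python3 phase.py|head -1
```

```text
t 40.5 pos [ 0.5639 -0.0944  0.2381] a -0.0008 phi -0.45 r 0.1118 yawerr -0.05 F ax/ly/z [3.13 3.9  1.11] M [1.577 0.008 0.019] grip 22.1 qd 0.002
n 300 peg phase 10.62  start 4.45
```

{"method": "carry_out", "body": {
  "targets": [
    {"offset": [-0.003, 0.01, 0], "spin": 0, "grip": 8},
    {"offset": [0, 0, 0], "spin": 0, "grip": 8},
    {"offset": [0, 0, 0], "spin": 0, "grip": 8},
    {"offset": [0, 0, 0], "spin": 0, "grip": 8},
    {"offset": [0, 0, 0], "spin": 0, "grip": 8},
    {"offset": [0, 0, 0], "spin": 0, "grip": 8}
  ]
}}

```text
clock: 41.05
position: [0.564, -0.0945, 0.2381]
tcp_rot: [3.141, -0.001, 1.899]
contact_force: [3.0, 4.2, 2.5]
grip_width: 0.238
```

```bash
python3 st.py; python3 phase.py|head -1
python3 - <<'E'
from rig import r
import cv2
c=r.camera("scene"); cv2.imwrite('pics/s9.png',c["frame"][:,:,::-1])
E
```

```text
t 41.05 pos [ 0.564  -0.0945  0.2381] a -0.0008 phi -0.43 r 0.1118 yawerr -0.06 F ax/ly/z [4.19 3.05 2.52] M [ 1.403 -0.275  0.065] grip 22.3 qd 0.003
n 302 peg phase 10.64  start 4.45
```

View pics/s9.png

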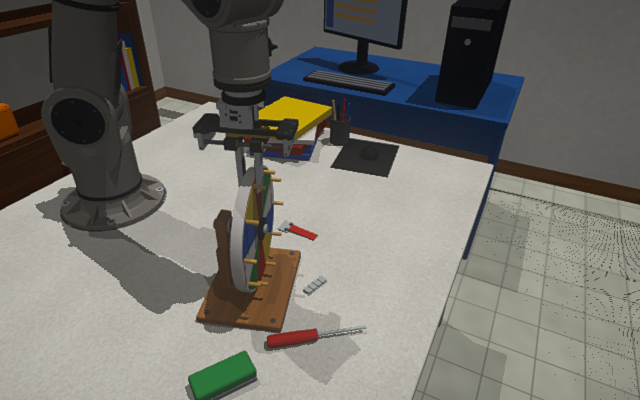

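The final view shows the gripper on the rim top at (255,165). The pointer (300,230), weight (315,285), screwdriver (315,337) and eraser (222,376) are all where they began. The wheel's phase holds steady at 10.6. Handing in.

```bash
python3 -c "
from rig import r
print(r.job_done())"
```

```text
the job is handed in; nothing more can be done
None
```

I gripped the wheel by its rim, felt for the heavy side by turning it both ways, and brought that side straight down. The arm is still gripping the rim at the top, and I handed the job in at about 41 s.

**Finding the heavy side:** the push force in both directions showed the heavy side near the top at the start. The readings put it straight down after a turn of 186.5° (±3°). I worked the wheel round over four grips and left it at 186.2°.

**Last checks:**
- **Hold:** the wheel did not move over the last 0.8 s (peg angle steady within 0.05°). The grip read 22.3 mm on the 22 mm rim, and the leftover side push was about 3 N, below the bush drag.
- **Loose things:** the pointer, weight, screwdriver and eraser look unmoved in the final picture.

**What disagreed or went wrong:**
- **Height reading:** the reported tool height was about 36 mm lower than the cameras showed. Closing the fingers on air confirmed the cameras, so I corrected for it.
- **Pad creep:** the wheel turned less than the grip travelled, by 10–20%, so I tracked its angle by the pegs in the camera.
- **Peg contact:** a finger leaned on a brass peg with about 30 N at the end of the second grip's stroke, and with about 18 N on the last grip. I left those force readings out.
- **Second estimate:** a rougher estimate using the wrist moments gave 190–192° instead of 186.5°. It was noisier (±5°), so I used the force estimate.

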